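# Clamp the clip rack and snap in the relay tubes

## Robot

A 7-joint arm with a two-finger parallel gripper is mounted at the origin on the work surface. World frame = base frame: x ahead of the robot, y to its left, z up, the work surface at z = 0. Lengths are in m, angles in rad, forces in N, time in s.
With the tool pointing down it reaches from about 0.4 to 0.875 m from the base axis. Payload 19.3 kg.
Tool frame: the origin (TCP) lies midway between the tips of the shut fingers; the grasp point (between the pads) lies 19 mm behind it (bot.pinch_z is the distance from the TCP to the grasp point, in m); z points along the fingers, y is the line along which they close (so a half turn about z gives the same grasp; the last joint's range is limited). The gripper opens to 85 mm and grips with 20 to 120 N. Pads are 22 mm wide; open, the fingers measure 114 mm over their backs; the gripper's body (76 mm by 85 mm) begins 54 mm behind the grasp point. The pads swing forward as they close: fully open they stand 13 mm farther back than shut.
Start: joints at [-1.344, 0.521, -0.036, 1.599, 0.021, 1.021, -0.113], TCP at [0.183, 0.598, 0.231] pointing down, gripper open.
Joint ranges: [-2.91, 2.91], [-0.3, 2.13], [-1.5, 1.42], [0.17, 2.43], [-1.26, 4.41], [0.16, 1.93], [-2.52, 2.52]. Speed limits (rad/s): [1.89, 1.89, 2.39, 2.39, 3.01, 3.01, 3.01].

## Interface

Orientations are given as [roll, pitch, yaw] about the fixed x, y, z axes, in that order (R = Rz(yaw) Ry(pitch) Rx(roll)).
In Python, from workcell import observe, viewer, bot gives the robot as it stands. The module is installed in compiled form; this text tells all that it offers.
- The arm moves only by the tool play_rows, never from a script. Its argument "motion" is a list of rows, each a list of 7 numbers: the shift along the tool's x, y, z in cm, then the turn, a rotation vector about the tool's x, y, z in rad, then the opening, from -1 (shut) to 1 (fully open), so that 0 is half open. A call has exactly 5 rows; each row is the pose to reach, as a shift and turn from the pose commanded when the call began, along the tool's axes at that moment; what a row does not reach only later rows make up. A row lasts 1/10 s, in which the tool goes at most 50 mm and 8.59 degrees, less where a joint would pass 70% of its speed; a pose out of reach is approached as far as the arm can. A call with a gripper value outside its range is refused whole. The fingers move at their own pace and stop on an object; "squeeze" is the grip in N (left out, the last holds). Time passes only in rows, so rows that repeat a pose let the fingers close, or fill a call up. It gives the time, the measured TCP pose, the force, the opening and the grip force at its end, in the units of the state.
- observe(): the state, without advancing time (a new reading comes with each control period).
- viewer.grab_frame(name): name is "side" or "top" or "wrist"; returns (picture, depth): 384x512x3 uint8, red, green, blue; 384x512 float32, m along the optical axis (not along the pixel's ray), 0 where there is no reading.
- viewer.camera_info(name): a dict with "fx", "fy", "cx", "cy" (pixels), "R" (3x3) and "t" (3): a world point X has camera coordinates R X + t. Camera axes: x right, y down, z forward; pixel columns grow to the right and rows downward; lengths in m; the calibration is good to about 2 mm. A picture is of the moment at which its call begins: read the wrist's pose just before it. camera_info takes no time and is no camera call; for the wrist camera it gives the pose at the moment of the call.
- bot.job_done(): hands the job in; it is judged then, once.
The state is a dict: "clock": time; "qpos": joint angles; "qd": joint speeds; "joint_efforts": joint torques, N m; "position": TCP position; "tool_rot": TCP orientation; "force": force on the tool from outside, world axes, zero at the start; "moment": the same for the moment, N m; "grip_width": finger opening in m; "finger_force": force on a finger pad.
Only numpy, scipy, OpenCV 4.12 (cv2) and the standard library are available. Lean on these libraries where they do the work, as an engineer would, in place of code of your own. Each camera call takes 0.05 s, during which the arm holds its last target. There are 200 camera calls.

## Task

Slide the aluminium clip rack until the round mark on its tongue is centred beneath the foot of the white bench clamp, then screw the clamp down by its T-handle (clockwise from above) until the foot meets the tongue and snug it with about a quarter turn more, no tighter. Only then press every dark relay tube lying on the bench down into a clip of the rack, one to a clip, until it sits fully home behind the sprung jaws. Leave the rack clamped snug, and leave the other things on the bench alone.

Things in the scene. Friction and masses are not known exactly. Their poses are not given: they have to be found in the camera images.
- rack: Loose aluminium clip rack, 0.85 kg, standing on the bench. Base plate 120 mm (x) by 240 mm (y from -140 to +100 mm), 12 mm thick, then a tongue 60 mm wide, 12 mm thick, out to y = +215 mm. Origin: underside, below the middle clip; z up. Three fork clips at y = -60, 0, +60 mm, open upward, each for a tube lying along the rack's x.
- tab (a point): Centre of the rack's upright grip tab (at y = -115 mm, 34 mm above the rack's underside): an aluminium plate 14 mm thick along the rack's x, 40 mm long along its y, its top 57 mm and its foot 12 mm above the bench. Meant to be gripped from above, across its thickness. Axes as the rack's.
- mark (a point): Centre of the dark round mark (34 mm across) on the upper face of the tongue, at y = +185 mm, 12 mm above the bench. Axes as the rack's.
- clamp: White bench clamp, fixed; its yaw varies. Origin on the bench on the spindle axis. Its 44 mm square column stands at +y (near face 53 mm from the axis); its arm, 40 mm wide, lies overhead from y = -22 to +92 mm, 110 to 144 mm above the bench; the vertical spindle passes through the arm, T-handle on top, sprung foot below.
- foot_face (a point): Centre of the rubber underside (32 mm across, disc 9 mm thick) of the clamp's sprung foot, facing down, on the spindle axis, 27 to 30 mm above the bench at the start: the 12 mm tongue slides in beneath. x, y axes as the clamp's; the rack belongs with its y axis roughly along this y axis.
- foot (a joint): How far the foot's spring is pushed in, m: 0 when the foot hangs free, up to 0.018. The spring gives 4 N per mm. Snug (a quarter turn past touching) is about 0.004.
- handle (a joint): Turning of the clamp's T-handle, rad, 0 to 14.2; grows clockwise seen from above, which lowers the spindle, the handle and the foot by 2.5 mm per rad (16 mm a turn). Starts at 0 to 1.2; the foot meets the tongue near 7.2. It takes about 0.12 to 0.2 N m to turn and stays where it is left.
- handle_grip (a point): Centre of the bar of the black T-handle on top of the spindle: a bar 96 mm long (along this point's x, which turns with it), 14 mm wide, 24 mm high, its centre about 200 mm above the bench at the start and sinking as it is screwed down.
- clip1 (a point): Clip 1 of the rack (y = -60 mm): where a tube's middle lies when home, 46 mm above the rack's underside; x along the tube. At x = -48 and +48 mm stand a fixed prong (-y side) and a sprung steel jaw (+y side), 12 mm wide; fingers fit between x = -41 and +41 mm. Flared tops 33 mm above this point. A tube pushed straight down snaps in at about 10 to 20 N.
- clip2 (a point): Clip 2 of the rack (y = +0 mm): where a tube's middle lies when home, 46 mm above the rack's underside; x along the tube. At x = -48 and +48 mm stand a fixed prong (-y side) and a sprung steel jaw (+y side), 12 mm wide; fingers fit between x = -41 and +41 mm. Flared tops 33 mm above this point. A tube pushed straight down snaps in at about 10 to 20 N.
- clip3 (a point): Clip 3 of the rack (y = +60 mm): where a tube's middle lies when home, 46 mm above the rack's underside; x along the tube. At x = -48 and +48 mm stand a fixed prong (-y side) and a sprung steel jaw (+y side), 12 mm wide; fingers fit between x = -41 and +41 mm. Flared tops 33 mm above this point. A tube pushed straight down snaps in at about 10 to 20 N.
- tube1_mid (a point): Centre of relay tube 1 (may be absent): a dark metal tube, 0.16 kg, 150 mm long along this point's x; round barrel 26 mm across, a square end plate 40 mm by 40 mm and 8 mm thick at each end, which go outside the clip (13 mm of play each way). Lies on the bench on its end plates, centre 20 mm up. Any tube fits any clip.
- tube1: The same tube 1; origin 20 mm to one side of its centre line at mid length (below it as first laid). Use the point to grasp it.
- tube2_mid (a point): Centre of relay tube 2 (may be absent): a dark metal tube, 0.16 kg, 150 mm long along this point's x; round barrel 26 mm across, a square end plate 40 mm by 40 mm and 8 mm thick at each end, which go outside the clip (13 mm of play each way). Lies on the bench on its end plates, centre 20 mm up. Any tube fits any clip.
- tube2: The same tube 2; origin 20 mm to one side of its centre line at mid length (below it as first laid). Use the point to grasp it.
- tube3_mid (a point): Centre of relay tube 3 (may be absent): a dark metal tube, 0.16 kg, 150 mm long along this point's x; round barrel 26 mm across, a square end plate 40 mm by 40 mm and 8 mm thick at each end, which go outside the clip (13 mm of play each way). Lies on the bench on its end plates, centre 20 mm up. Any tube fits any clip.
- tube3: The same tube 3; origin 20 mm to one side of its centre line at mid length (below it as first laid). Use the point to grasp it.
- eyepiece: Bystander: black eyepiece standing on the bench, 44 mm across, 60 mm high; origin at its underside. To be left alone.
- objective: Bystander: brass objective standing, 28 mm across, 40 mm high; origin at its underside. To be left alone.
- oil_bottle: Bystander: small amber bottle, 36 mm across, 85 mm high; origin at its underside. To be left alone.
- slide_box: Bystander: flat grey slide box, 85 by 170 by 32 mm; origin at its underside. To be left alone.
- screwdriver: Bystander: screwdriver lying on the bench, 150 mm long; to be left alone.
- dish: Bystander: shallow glass dish, 90 mm across, 16 mm high; origin at its underside. To be left alone.
- lens_jar: Bystander: glass jar, 60 mm across, 70 mm high; origin at its underside. To be left alone.

How it is judged:
On the way, in this order (a step that is already met when the one before it is completed fails the run):
1. the mark on the rack's tongue is beneath the clamp's foot (horizontal distance between foot_face and mark below 0.022 m), for 0.2 s.
2. the clamp is screwed down snug on the tongue (horizontal distance between foot_face and mark below 0.022 m and value of joint foot between 0.002 and 0.0075 m and z of foot_face in the frame of mark below 0.004 m), for 0.3 s.
3. every tube that is there is home in a clip (((horizontal distance between tube1_mid and clip1 below 0.02 m and y of tube1_mid in the frame of clip1 between -0.006 and 0.006 m and z of tube1_mid in the frame of clip1 below 0.005 m and angle between the x axis of tube1_mid and the x axis of clip1, either way round below 0.1 rad) or (horizontal distance between tube1_mid and clip2 below 0.02 m and y of tube1_mid in the frame of clip2 between -0.006 and 0.006 m and z of tube1_mid in the frame of clip2 below 0.005 m and angle between the x axis of tube1_mid and the x axis of clip2, either way round below 0.1 rad) or (horizontal distance between tube1_mid and clip3 below 0.02 m and y of tube1_mid in the frame of clip3 between -0.006 and 0.006 m and z of tube1_mid in the frame of clip3 below 0.005 m and angle between the x axis of tube1_mid and the x axis of clip3, either way round below 0.1 rad)) and ((horizontal distance between tube2_mid and clip1 below 0.02 m and y of tube2_mid in the frame of clip1 between -0.006 and 0.006 m and z of tube2_mid in the frame of clip1 below 0.005 m and angle between the x axis of tube2_mid and the x axis of clip1, either way round below 0.1 rad) or (horizontal distance between tube2_mid and clip2 below 0.02 m and y of tube2_mid in the frame of clip2 between -0.006 and 0.006 m and z of tube2_mid in the frame of clip2 below 0.005 m and angle between the x axis of tube2_mid and the x axis of clip2, either way round below 0.1 rad) or (horizontal distance between tube2_mid and clip3 below 0.02 m and y of tube2_mid in the frame of clip3 between -0.006 and 0.006 m and z of tube2_mid in the frame of clip3 below 0.005 m and angle between the x axis of tube2_mid and the x axis of clip3, either way round below 0.1 rad)) and ((horizontal distance between tube3_mid and clip1 below 0.02 m and y of tube3_mid in the frame of clip1 between -0.006 and 0.006 m and z of tube3_mid in the frame of clip1 below 0.005 m and angle between the x axis of tube3_mid and the x axis of clip1, either way round below 0.1 rad) or (horizontal distance between tube3_mid and clip2 below 0.02 m and y of tube3_mid in the frame of clip2 between -0.006 and 0.006 m and z of tube3_mid in the frame of clip2 below 0.005 m and angle between the x axis of tube3_mid and the x axis of clip2, either way round below 0.1 rad) or (horizontal distance between tube3_mid and clip3 below 0.02 m and y of tube3_mid in the frame of clip3 between -0.006 and 0.006 m and z of tube3_mid in the frame of clip3 below 0.005 m and angle between the x axis of tube3_mid and the x axis of clip3, either way round below 0.1 rad))), for 0.3 s.
At the end, for the whole second after the job is handed in: The foot presses on the tongue within 22 mm of the mark's centre with its spring pushed in 2 to 7.5 mm (8 to 30 N); every tube present lies in a clip of the rack (within 20 mm of the clip's centre lengthwise, 6 mm sideways, less than 5 mm above home, within 0.1 rad of the clip's line); all at rest (all of step 2 and all of step 3 and linear speed of each of tube1, tube2, tube3, rack below 0.02 m/s); the robot touches nothing.
It fails at once if the clamp is overtightened (foot pushed in more than 10 mm) (value of joint foot above 0.01 m).
It fails at once if a bystander is moved more than 40 mm (distance of any of eyepiece, objective, oil_bottle, slide_box, screwdriver, dish, lens_jar from where it was at the start of the episode above 0.04 m).
Of tube1, tube2, tube3 only 2 to 3 are there at a start; the rules pass over those that are not, and their reading is None.
At some moment in a run one of tube1, tube2, tube3 may be knocked a few centimetres aside while the robot is not near it.
Once in a run the grip may slacken for a moment while it holds something.
It also fails if it takes over 192 s, if anything falls off the work surface, if the arm or the gripper's body presses on something with over 40 N, if the wrist force passes 120 N, or if a joint passes its speed limit or range.

## Working session

There is one attempt and no reset: what is moved stays moved. The work goes in short steps, Python scripts to look and compute and a tool call to move; the robot and the scene stay as the last step left them, time stands still between calls to the robot, and variables do not carry over. Pictures are saved under pics/ and viewed, at most 14 in all, crops included, and the job is handed in when it is done.

Besides the shell and the picture viewer there is one more tool, called as a command line: name --pt "numbers of a row" for each row, then --argument value for the rest. play_rows: Moves the arm, as the interface text tells. Its arguments: {"type":"object","properties":{"motion":{"type":"array"},"squeeze":{"type":"number"}},"required":["motion"]}

```bash
mkdir -p pics
cat > h.py <<'E'
import numpy as np, cv2
from scipy.spatial.transform import Rotation as Ro
from workcell import observe, viewer, bot
def ray(info,u,v,z):
    R=np.array(info['R']);t=np.array(info['t']);c=-R.T@t
    d=R.T@np.array([(u-info['cx'])/info['fx'],(v-info['cy'])/info['fy'],1.])
    return c+d*(z-c[2])/d[2]
def proj(info,X):
    p=np.array(info['R'])@np.array(X)+np.array(info['t'])
    return info['fx']*p[0]/p[2]+info['cx'],info['fy']*p[1]/p[2]+info['cy']
def cloud(info,d):
    v,u=np.mgrid[0:d.shape[0],0:d.shape[1]]
    P=np.stack([(u-info['cx'])/info['fx']*d,(v-info['cy'])/info['fy']*d,d],-1)
    return (P-np.array(info['t']))@np.array(info['R'])
def grab(name,save=None):
    i=viewer.camera_info(name);p,d=viewer.grab_frame(name)
    if save: cv2.imwrite('pics/'+save,p[...,::-1])
    return i,p,d
def rel(pos,yaw=None):
    """shift (cm, tool axes) and turn about tool z to reach world TCP pos and tool x-axis heading yaw (pointing down)"""
    s=observe();R=Ro.from_euler('xyz',s['tool_rot']).as_matrix()
    sh=R.T@(np.array(pos)-s['position'])*100
    cur=np.arctan2(R[1,0],R[0,0]); out=[np.round(sh,2)]
    if yaw is not None:
        T=np.array([[np.cos(yaw),np.sin(yaw),0],[np.sin(yaw),-np.cos(yaw),0],[0,0,-1]]).T
        out.append(np.round(Ro.from_matrix(R.T@T).as_rotvec(),3))
    return out
E
python3 - <<'E'
from h import *
for n in('top','side'):
    i,p,d=grab(n,n+'0.png'); np.savez(n+'0.npz',p=p,d=d,**i); print(n,i)
s=observe();print(s)
E
```

```text
top {'fx': 350.69076177771825, 'fy': 350.69076177771825, 'cx': 256.60594300940704, 'cy': 190.2886263421438, 'R': array([[ 0.00404351, -0.99994149,  0.01003279],
       [-0.98532102, -0.00569625, -0.17061664],
       [ 0.17066381, -0.00919563, -0.98528641]]), 't': array([0.04154121, 0.55240216, 1.17767176])}
side {'fx': 395.80513774169947, 'fy': 395.80513774169947, 'cx': 257.934478377785, 'cy': 190.22390470616892, 'R': array([[ 0.97279354, -0.23060433, -0.02223449],
       [-0.15562768, -0.57936646, -0.80007158],
       [ 0.17161805,  0.78176476, -0.59949237]]), 't': array([-0.48481091,  0.21629494,  1.1270569 ])}
{'clock': 0.1, 'qpos': array([-1.34420709,  0.52194055, -0.03634664,  1.59991251,  0.02119587,
        1.02109478, -0.11281034]), 'qd': array([-0.00089005,  0.00018149,  0.00125943, -0.00167998,  0.00088287,
       -0.00028977,  0.00089474]), 'joint_efforts': array([ 3.39894948e-03, -9.28485417e+01,  1.98399268e+00, -3.70525539e+01,
        1.81179569e-02,  5.45595496e-03,  3.62760591e-05]), 'position': array([0.18271869, 0.59740086, 0.23080548]), 'tool_rot': array([-3.14062361e+00,  5.35225934e-05,  2.84479592e+00]), 'force': array([-0.57407471,  0.03188902,  0.01738326]), 'moment': array([0.00015333, 0.02501668, 0.05377627]), 'finger_force': 0.0, 'grip_width': 0.08552314574017357}
```

View pics/top0.png

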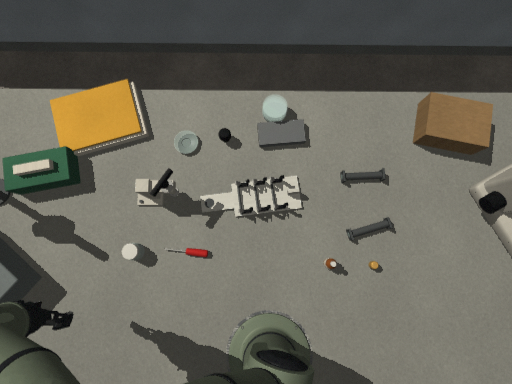

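View pics/side0.png

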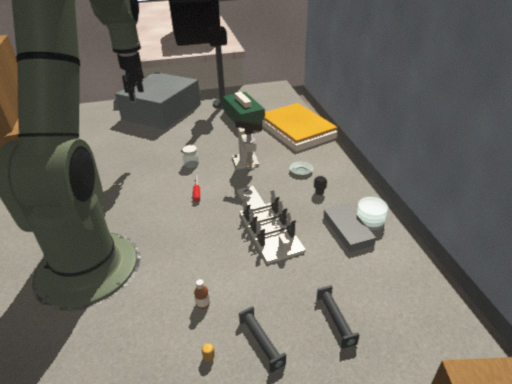

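The top view shows the rack with its tongue pointing left and the mark at about (208,203). The clamp is near (155,188) with its handle bar at about (162,182). Two tubes lie at (363,177) and (371,229). I'll measure these now.

```bash
cat > m0.py <<'E'
from h import *
z=np.load('top0.npz');p=z['p'];d=z['d'];i={k:z[k] for k in('fx','fy','cx','cy','R','t')}
C=cloud(i,d);hsv=cv2.cvtColor(p,cv2.COLOR_RGB2HSV)
crop=p[140:250,120:400];cv2.imwrite('pics/crop0.png',cv2.resize(crop[:,:190,::-1],None,fx=4,fy=4,interpolation=cv2.INTER_CUBIC))
print('bench z',np.median(C[280:310,340:400,2]))
Z=C[...,2]
# tubes
m=((Z>.008)&(Z<.06)).astype(np.uint8);m[:, :325]=0;m[:, 410:]=0;m[:160]=0;m[248:]=0
n,l,st,ce=cv2.connectedComponentsWithStats(m)
for k in range(1,n):
    if st[k,4]<80: continue
    P=C[l==k]; (cx,cy),(w,h),a=cv2.minAreaRect(P[:,:2].astype(np.float32)); print('tube',k,st[k,4],cx,cy,w,h,a,P[:,2].max(),'ang',np.arctan2(*np.linalg.svd(P[:,:2]-P[:,:2].mean(0),full_matrices=False)[2][0][::-1]))
# rack plate
m=((Z>.004)&(Z<.02)&(p.min(-1)>120)).astype(np.uint8);m[:,:195]=0;m[:,310:]=0;m[:165]=0;m[225:]=0
P=C[m>0];r=cv2.minAreaRect(P[:,:2].astype(np.float32));print('rack',m.sum(),r,cv2.boxPoints(r))
# heights over 95 : clamp
m=(Z>.09);m[:,:120]=0;m[:,190:]=0;m[:150]=0;m[220:]=0
dark=p.max(-1)<90
for nm,mm in(('arm',m&(Z>.125)&(Z<.155)&~dark),('bar',m&(Z>.165))):
    P=C[mm];r=cv2.minAreaRect(P[:,:2].astype(np.float32));print(nm,mm.sum(),P.mean(0),P.max(0),r)
# mark
g=p.max(-1);mk=((g<110)).astype(np.uint8);mk[:,:198]=0;mk[:,220:]=0;mk[:192]=0;mk[212:]=0
n,l,st,ce=cv2.connectedComponentsWithStats(mk)
for k in range(1,n): print('dark',st[k],ce[k],ray(i,*ce[k],.012))
E
python3 m0.py
```

```text
bench z 0.0007903656812199433
tube 4 356 0.6123440861701965 -0.3352091610431671 0.03940145671367645 0.15121746063232422 2.777599573135376 0.047339380362721416 ang 1.6220313727213567
tube 13 381 0.4225269854068756 -0.34918373823165894 0.03918100893497467 0.15173521637916565 16.52301025390625 0.046735524962890844 ang -1.2830081961748925
rack 1504 ((0.5445573329925537, 0.059996575117111206), (0.2162623256444931, 0.40707796812057495), 0.6738941073417664) [[ 0.43403974  0.2622497 ]
 [ 0.43882754 -0.14480011]
 [ 0.65507495 -0.14225656]
 [ 0.65028715  0.26479328]]
arm 145 [0.55033182 0.37087332 0.14801246] [0.56941063 0.4326226  0.15495434] ((0.5480189919471741, 0.37313368916511536), (0.043300215154886246, 0.11894140392541885), 0.8590785264968872)
bar 261 [0.52615776 0.30556529 0.31336562] [0.58988916 0.36604859 1.25417621] ((0.4331124424934387, 0.2172166258096695), (0.35773009061813354, 0.09486605226993561), 46.055545806884766)
dark [198 199  22  13 233] [207.63948498 205.73819742] [0.50142985 0.2181564  0.012     ]
```

View pics/crop0.png

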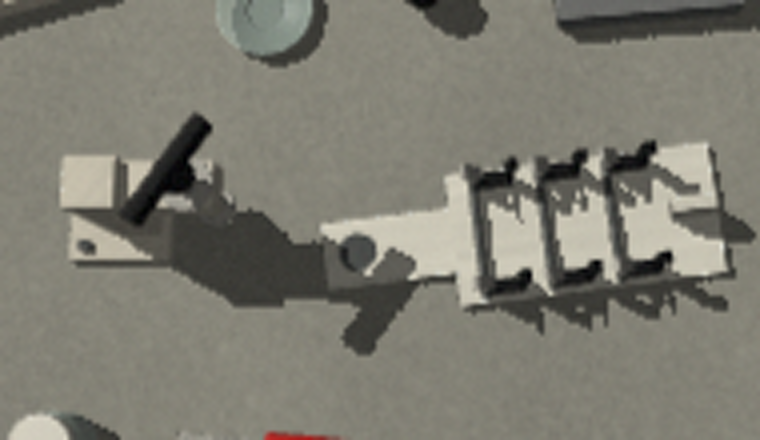

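The crop shows the mark at top pixel (209.5,203), the plate corners at (298,176.3), (302,207.5), (231.8,184.3) and (235.5,215.8), and the handle bar centre at (161.3,181.8).

Run:
```python
from h import *
z=np.load('top0.npz');p=z['p'];d=z['d'];i={k:z[k] for k in('fx','fy','cx','cy','R','t')}
C=cloud(i,d);Z=C[...,2]
q=[ray(i,u,v,.012) for u,v in((298,176.3),(302,207.5),(231.8,184.3),(235.5,215.8))]
print(np.round(q,3))
print('mark',ray(i,209.5,203,.012)); ax=(q[2]+q[3]-q[0]-q[1])/2; print('len',np.linalg.norm(ax),'yaw of rack y',np.arctan2(ax[1],ax[0])-np.pi/2)
a=np.array([q[2][k]-q[0][k] for k in(0,1)]);c=sum(q)/4;ya=ax/np.linalg.norm(ax);print('origin',c+ya*.02,'mark pred',c+ya*.205,'tab pred',c-ya*.095)
m=(Z>.04)&(Z<.07)&(p.min(-1)>100);m[:,:275]=0;m[:,305:]=0;m[:170]=0;m[215:]=0
P=C[m];print('tab',m.sum(),P.mean(0),P.min(0),P.max(0))
m=(Z>.17)&(Z<.23);m[:,:140]=0;m[:,185:]=0;m[:160]=0;m[200:]=0
P=C[m];print('bar',m.sum(),P.mean(0),np.median(P[:,2]),cv2.minAreaRect(P[:,:2].astype(np.float32)))
m=(Z>.13)&(Z<.155)&(p.max(-1)>100);m[:,:130]=0;m[:,180:]=0;m[:170]=0;m[200:]=0
P=C[m];print('arm',m.sum(),np.round(np.percentile(P,[2,98],axis=0),3),cv2.minAreaRect(P[:,:2].astype(np.float32)))
z=np.load('side0.npz');p=z['p'];d=z['d'];i={k:z[k] for k in('fx','fy','cx','cy','R','t')}
cv2.imwrite('pics/side_crop.png',cv2.resize(p[110:280,170:330,::-1],None,fx=3.5,fy=3.5,interpolation=cv2.INTER_CUBIC))
for k in((.54,.338,.027),(.54,.338,.2)):print(proj(i,k))
C=cloud(i,d);m=(C[...,2]>.04)&(C[...,2]<.07)&(abs(C[...,0]-.545)<.06)&(abs(C[...,1]+.03)<.05);P=C[m];print(m.sum(),P.mean(0) if m.sum() else 0)
```

```text
[[ 0.611 -0.106  0.012]
 [ 0.497 -0.118  0.012]
 [ 0.58   0.133  0.012]
 [ 0.466  0.118  0.012]]
mark [0.51130325 0.21180162 0.012     ]
len 0.2400465170048573 yaw of rack y 0.12913772188286843
origin [0.53572328 0.02672417 0.012     ] mark pred [0.51189914 0.21018373 0.012     ] tab pred [ 0.55053287 -0.08731826  0.012     ]
tab 45 [ 0.55107372 -0.08156044  0.05802249] [ 0.50485494 -0.10263729  0.05243116] [ 0.5597403  -0.04910977  0.06976585]
bar 235 [0.54640658 0.33323045 0.20927594] 0.21396596601493184 ((0.5473917722702026, 0.3356606066226959), (0.02802821435034275, 0.0952056422829628), 47.678123474121094)
arm 138 [[0.527 0.316 0.142]
 [0.568 0.431 0.155]] ((0.5480154752731323, 0.37337344884872437), (0.043300215154886246, 0.11846181750297546), 0.8590785264968872)
(np.float64(247.67463747494205), np.float64(167.25628236372))
(np.float64(245.77842676381775), np.float64(125.34757504716163))
208 [ 0.54419009 -0.02984002  0.055208  ]
```

View pics/side_crop.png

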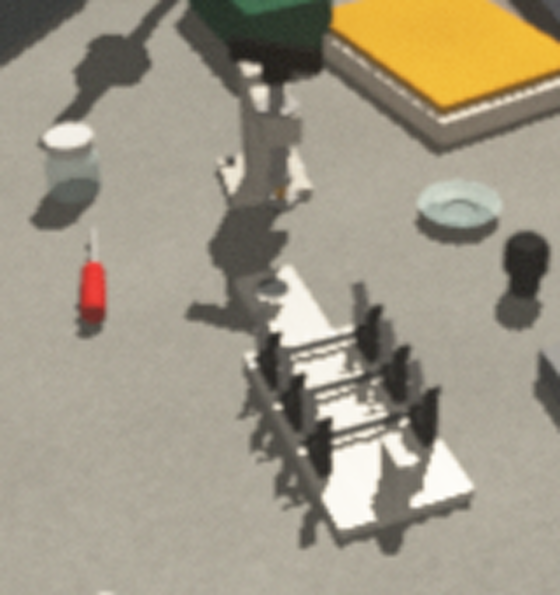

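The tab is at (0.5505,-0.087) and the clamp axis at about (0.5475,0.337). Rack yaw is 0.129 and clamp yaw is about 0. I'll move above the tab next.

```bash
python3 -c "
from h import *
print(rel([.5505,-.087,.2],np.pi/2+.129))"
```

```text
[array([-55.19, -54.69,   3.14]), array([-1.000e-03,  1.000e-03,  1.145e+00])]
```

play_rows --pt "-2.76 -2.73 0.16 0 0 0 1" --pt "-5.52 -5.47 0.31 0 0 0 1" --pt "-8.28 -8.2 0.47 0 0 0 1" --pt "-11.04 -10.94 0.62 0 0 0 1" --pt "-13.8 -13.67 0.78 0 0 0 1"

```text
clock: 0.6
position: [0.2752, 0.425, 0.2233]
tool_rot: [-3.141, -0.0, 2.845]
force: [0.6, -0.6, 0.4]
grip_width: 0.0854
finger_force: 0.0
```

play_rows --pt "-2.76 -2.73 0.16 0 0 0 1" --pt "-5.52 -5.47 0.31 0 0 0 1" --pt "-8.28 -8.2 0.47 0 0 0 1" --pt "-11.04 -10.94 0.62 0 0 0 1" --pt "-13.8 -13.67 0.78 0 0 0 1"

```text
clock: 1.1
position: [0.3672, 0.2539, 0.2156]
tool_rot: [-3.141, -0.0, 2.845]
force: [2.1, 1.1, -0.6]
grip_width: 0.0854
finger_force: 0.0
```

play_rows --pt "-2.76 -2.73 0.16 0 0 0 1" --pt "-5.52 -5.47 0.31 0 0 0 1" --pt "-8.28 -8.2 0.47 0 0 0 1" --pt "-11.04 -10.94 0.62 0 0 0 1" --pt "-13.8 -13.67 0.78 0 0 0 1"

```text
clock: 1.6
position: [0.4592, 0.0828, 0.2078]
tool_rot: [-3.142, -0.0, 2.845]
force: [0.7, 0.5, -0.5]
grip_width: 0.0854
finger_force: 0.0
```

play_rows --pt "-2.76 -2.73 0.16 0 0 0 1" --pt "-5.52 -5.47 0.31 0 0 0 1" --pt "-8.28 -8.2 0.47 0 0 0 1" --pt "-11.04 -10.94 0.62 0 0 0 1" --pt "-13.8 -13.67 0.78 0 0 0 1"

```text
clock: 2.1
position: [0.5511, -0.0882, 0.1998]
tool_rot: [-3.142, -0.0, 2.845]
force: [0.5, 1.3, 0.6]
grip_width: 0.0856
finger_force: 0.0
```

play_rows --pt "0 0 0 0 0 0.15 1" --pt "0 0 0 0 0 0.29 1" --pt "0 0 0 0 0 0.43 1" --pt "0 0 0 0 0 0.57 1" --pt "0 0 0 0 0 0.7 1"

```text
clock: 2.6
position: [0.5506, -0.0867, 0.1999]
tool_rot: [-3.141, -0.0, 2.139]
force: [-0.5, -0.4, -0.5]
grip_width: 0.0856
finger_force: 0.0
```

play_rows --pt "0 0 0 0 0 0.15 1" --pt "0 0 0 0 0 0.29 1" --pt "0 0 0 0 0 0.445 1" --pt "0 0 0 0 0 0.445 1" --pt "0 0 0 0 0 0.445 1"

```text
clock: 3.1
position: [0.5506, -0.0865, 0.1999]
tool_rot: [-3.141, 0.0, 1.704]
force: [-0.2, -0.2, -0.2]
grip_width: 0.0855
finger_force: 0.0
```

Run:
```python
from h import *
print(observe()['position'],observe()['tool_rot'],observe()['clock'],observe()['qpos'])
i,p,d=grab('wrist','w1.png');np.savez('w1.npz',p=p,d=d,**i)
print(i['t'],i['R'],proj(i,[.5505,-.087,.057]))
C=cloud(i,d);m=(C[...,2]>.045)&(C[...,2]<.064)&(abs(C[...,0]-.55)<.04)&(abs(C[...,1]+.087)<.04)
print(m.sum(),cv2.minAreaRect(C[m][:,:2].astype(np.float32)) if m.sum() else 0, np.median(C[m][:,2]))
```

```text
[ 0.55062469 -0.08649336  0.19989085] [-3.14105029e+00  1.56436664e-04  1.70435123e+00] 3.1 [-0.30417537  0.49808799  0.49432988  1.8320911  -0.29672056  0.88550173
  0.46284158]
[-0.53406127 -0.18138983  0.30554309] [[ 9.91154865e-01  1.32708409e-01 -7.15439690e-04]
 [ 1.27716698e-01 -9.52380787e-01  2.76874127e-01]
 [ 3.60621540e-02 -2.74516512e-01 -9.60905930e-01]] (np.float64(259.0140412015515), np.float64(179.3240896150047))
555 ((0.5537846088409424, -0.08453503996133804), (0.013302326202392578, 0.03907971456646919), 7.617784023284912) 0.057791864250466875
```

View pics/w1.png

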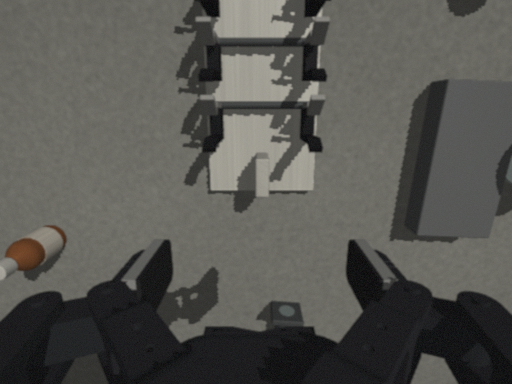

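The wrist view shows the tab at (262,175) between the open fingers, with a clear way down. I'll descend and grip.

play_rows --pt "0.1 0.27 4 0 0 0 1" --pt "0.1 0.27 8 0 0 0 1" --pt "0.1 0.27 12 0 0 0 1" --pt "0.1 0.27 15 0 0 0 1" --pt "0.1 0.27 18 0 0 0 1" --squeeze 50

```text
clock: 3.65
position: [0.553, -0.0853, 0.0186]
tool_rot: [-3.141, -0.001, 1.703]
force: [1.2, -0.5, 0.5]
grip_width: 0.0854
finger_force: 0.0
```

play_rows --pt "0 0 0 0 0 0 -1" --pt "0 0 0 0 0 0 -1" --pt "0 0 0 0 0 0 -1" --pt "0 0 0 0 0 0 -1" --pt "0 0 0 0 0 0 -1"

```text
clock: 4.15
position: [0.5539, -0.0852, 0.0213]
tool_rot: [3.14, 0.0, 1.7]
force: [-8.8, 2.1, 28.8]
grip_width: 0.0132
finger_force: 48.7
```

play_rows --pt "0 0 0 0 0 0 -1" --pt "0 0 0 0 0 0 -1" --pt "0 0 0 0 0 0 -1" --pt "0 0 0 0 0 0 -1" --pt "0 0 0 0 0 0 -1"

```text
clock: 4.65
position: [0.5539, -0.0853, 0.0213]
tool_rot: [3.14, 0.0, 1.701]
force: [-2.4, 1.8, 13.8]
grip_width: 0.0132
finger_force: 49.4
```

Run:
```python
from h import *
s=observe();print(s['grip_width'],s['position'])
i,p,d=grab('top');C=cloud(i,d)
# tab-to-TCP check; target: mark (rack y +0.30 from tab) at (.5475,.335), yaw 0
yaw=s['tool_rot'][2]-np.pi/2
print(rel([.5475,.335-.300,.020],np.pi/2+.0))
```

```text
0.013192163618127924 [ 0.55389118 -0.08526447  0.02129302]
[array([12.  ,  0.92,  0.13]), array([ 0.002, -0.   ,  0.13 ])]
```

play_rows --pt "0 0 -0.12 0 0 0.03 -1" --pt "0 0.2 -0.12 0 0 0.06 -1" --pt "0 0.3 -0.12 0 0 0.09 -1" --pt "0 0.45 -0.12 0 0 0.12 -1" --pt "0 0.6 -0.12 0 0 0.135 -1"

```text
clock: 5.2
position: [0.5592, -0.0845, 0.0213]
tool_rot: [-3.141, 0.0, 1.563]
force: [-4.1, 0.2, 2.8]
grip_width: 0.0134
finger_force: 51.4
```

play_rows --pt "1 0 0 0 0 0 -1" --pt "2 0 0 0 0 0 -1" --pt "3 0 0 0 0 0 -1" --pt "4 0 0 0 0 0 -1" --pt "5 0 0 0 0 0 -1"

```text
clock: 5.7
position: [0.5596, -0.0336, 0.0213]
tool_rot: [3.141, 0.0, 1.565]
force: [-0.6, -3.6, -1.4]
grip_width: 0.0134
finger_force: 49.1
```

```bash
cat > chk.py <<'E'
from h import *
import sys
s=observe();print(s['clock'],s['grip_width'],s['position'],s['tool_rot'],s['force'])
i,p,d=grab('top',sys.argv[1]+'.png');np.savez('top1.npz',p=p,d=d,**i)
C=cloud(i,d);m=((p.min(-1)>150)&(C[...,2]>.005)&(C[...,2]<.02)&(abs(C[...,0]-.54)<.13)&(C[...,1]>-.16)&(C[...,1]<.36)).astype(np.uint8)
P=C[m>0];y=P[:,1]
# tongue centre line: strip of points
sc=10
cv2.imwrite('pics/'+sys.argv[1]+'c.png',cv2.resize(p[150:240,130:310,::-1],None,fx=4,fy=4,interpolation=cv2.INTER_CUBIC))
print(rel([.5475,.335-.300,.020],np.pi/2))
E
python3 chk.py t2
```

```text
5.7 0.013377251127403037 [ 0.55958728 -0.03358969  0.02132029] [3.14143534e+00 6.77696728e-05 1.56504286e+00] [-0.58436884 -3.64279807 -1.38510908]
[array([ 6.68, -1.25,  0.14]), array([ 0.   , -0.001, -0.004])]
```

View pics/t2c.png

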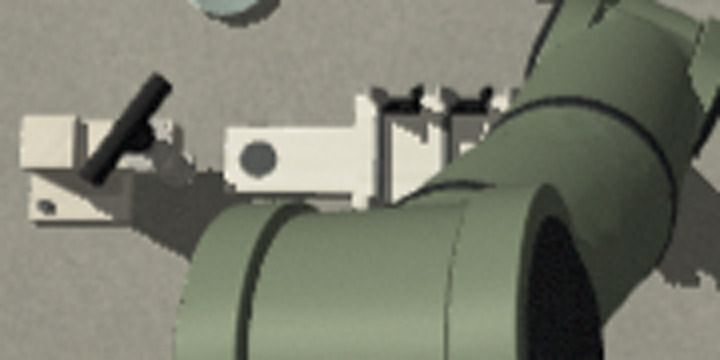

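The mark shows at crop (258,159), top pixel (194.5,189.8), and the bar centre is at about (161.5,182.5).

Run:
```python
from h import *
z=np.load('top1.npz');p=z['p'];d=z['d'];i={k:z[k] for k in('fx','fy','cx','cy','R','t')}
g=p.max(-1);m=(g<130).astype(np.uint8);m[:,:186]=0;m[:,203:]=0;m[:183]=0;m[196:]=0
M=cv2.moments(m,True);u,v=M['m10']/M['m00'],M['m01']/M['m00'];mk=ray(i,u,v,.012);print(M['m00'],u,v,'mark',mk,'bar',ray(i,161.5,182.5,.208))
tab=observe()['position'];print('tab->mark',mk-tab)
tgt=np.array([.5475,.336]);print('delta',tgt-mk[:2])
C=cloud(i,d);Z=C[...,2]
m=(Z>.17)&(Z<.23);m[:,:140]=0;m[:,185:]=0;m[:160]=0;m[210:]=0
# bar top pixel moments
dk=(p.max(-1)<60)&m;M=cv2.moments(dk.astype(np.uint8),True);u,v=M['m10']/M['m00'],M['m01']/M['m00'];print(M['m00'],u,v,ray(i,u,v,.21))
m=(Z>.13)&(Z<.155)&(p.max(-1)>150);m[:,:130]=0;m[:,180:]=0;m[:160]=0;m[200:]=0
P=C[m];
for lo in np.arange(.31,.44,.02):
    q=P[(P[:,1]>lo)&(P[:,1]<lo+.02)]
    if len(q):print(round(lo,2),len(q),q[:,0].min(),q[:,0].max())
```

```text
59.0 193.98305084745763 189.4406779661017 mark [0.56008951 0.2687554  0.012     ] bar [0.54664229 0.33412623 0.208     ]
tab->mark [ 0.00035492  0.30057253 -0.00931875]
delta [-0.01258951  0.0672446 ]
203.0 161.72906403940885 182.68965517241378 [0.54567309 0.33287324 0.21      ]
0.31 20 0.5503962268106944 0.568284245055164
0.33 18 0.5303065253476348 0.5674608808231663
0.35 12 0.5312117562052361 0.5670340229881572
0.37 30 0.540349987447344 0.5677648120547382
0.39 20 0.532503389077554 0.5682804040883054
0.41 17 0.532398860074088 0.568097133757922
0.43 3 0.5419460702138255 0.5613565631170893
```

play_rows --pt "0 -0.6 0 0 0 0 -1" --pt "0 -1.26 0 0 0 0 -1" --pt "1 -1.26 0 0 0 0 -1" --pt "2 -1.26 0 0 0 0 -1" --pt "3 -1.26 0 0 0 0 -1"

```text
clock: 6.25
position: [0.5469, -0.0041, 0.0213]
tool_rot: [-3.141, 0.0, 1.565]
force: [0.2, -4.4, -0.0]
grip_width: 0.0133
finger_force: 49.4
```

play_rows --pt "0.8 0 0 0 0 0 -1" --pt "1.6 0 0 0 0 0 -1" --pt "2.5 0 0 0 0 0 -1" --pt "3.5 0 0 0 0 0 -1" --pt "3.5 0 0 0 0 0 -1"

```text
clock: 6.75
position: [0.5475, 0.0328, 0.0213]
tool_rot: [3.142, -0.001, 1.567]
force: [0.5, 5.6, 2.1]
grip_width: 0.0133
finger_force: 49.7
```

Run:
```python
from h import *
s=observe();print(s['clock'],s['grip_width'],s['position'],s['tool_rot'],s['force'])
i,p,d=grab('top');j,p2,d2=grab('side')
a=cv2.resize(p[150:240,130:310,::-1],None,fx=4,fy=4,interpolation=cv2.INTER_CUBIC)
b=cv2.resize(p2[110:180,200:300,::-1],None,fx=3.4,fy=3.4,interpolation=cv2.INTER_CUBIC)
c=np.zeros((600,720,3),np.uint8);c[:360]=a;c[360:360+b.shape[0],:b.shape[1]]=b[:240];cv2.imwrite('pics/t3.png',c)
```

```text
6.75 0.01334346127235244 [0.54746209 0.03279755 0.02131159] [ 3.14154825e+00 -1.16286592e-03  1.56670049e+00] [0.51187655 5.60898583 2.07407056]
```

View pics/t3.png

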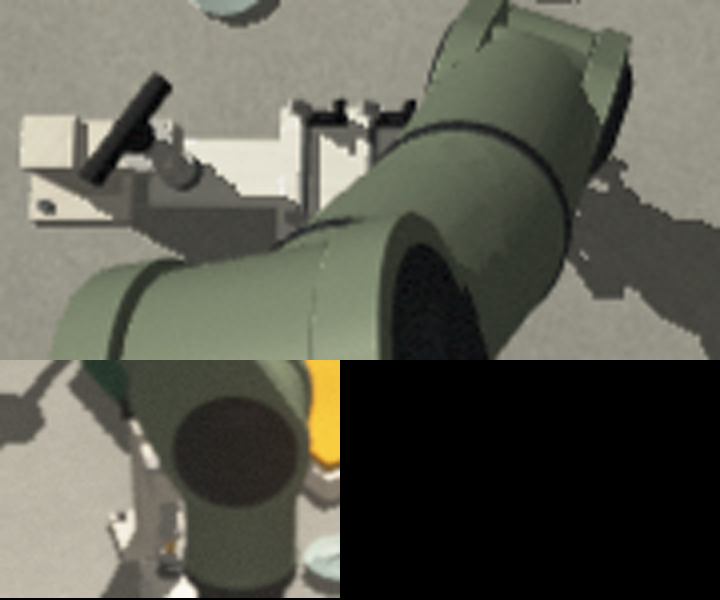

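The mark should now be within about 3 mm of the axis: tab at (.5475,.033), so mark near (.548,.333). The crop shows the tongue under the arm. I'll release, lift and go over the handle.

play_rows --pt "0 0 0 0 0 0 1" --pt "0 0 0 0 0 0 1" --pt "0 0 0 0 0 0 1" --pt "0 0 0 0 0 0 1" --pt "0 0 0 0 0 0 1"

```text
clock: 7.35
position: [0.5473, 0.0303, 0.0213]
tool_rot: [-3.142, 0.0, 1.565]
force: [-0.0, -0.3, -0.4]
grip_width: 0.0842
finger_force: 0.0
```

play_rows --pt "0 0 -4 0 0 0 1" --pt "0 0 -9 0 0 0 1" --pt "0 0 -14 0 0 0 1" --pt "0 0 -19 0 0 0 1" --pt "0 0 -24 0 0 0 1"

```text
clock: 7.85
position: [0.5469, 0.0302, 0.2634]
tool_rot: [-3.142, 0.0, 1.564]
force: [1.5, 0.9, 0.8]
grip_width: 0.0854
finger_force: 0.0
```

play_rows --pt "0 0 -3 0 0 0 1" --pt "4 0 -6 0 0 0 1" --pt "8 0 -6 0 0 0 1" --pt "12 0 -6 0 0 0 1" --pt "15 0 -6 0 0 0 1"

```text
clock: 8.35
position: [0.5478, 0.1832, 0.3214]
tool_rot: [3.142, -0.001, 1.566]
force: [0.4, 0.6, 0.7]
grip_width: 0.0851
finger_force: 0.0
```

play_rows --pt "3 0 0 0 0 0 1" --pt "6 0 0 0 0 0 1" --pt "9 0 0 0 0 0 1" --pt "12 0 0 0 0 0 1" --pt "15 0 0 0 0 0 1"

```text
clock: 8.85
position: [0.549, 0.3316, 0.3213]
tool_rot: [-3.141, 0.0, 1.565]
force: [0.6, 0.2, -0.5]
grip_width: 0.0852
finger_force: 0.0
```

play_rows --pt "0 0 0 0 0 -0.15 1" --pt "0 0 0 0 0 -0.3 1" --pt "0 0 0 0 0 -0.45 1" --pt "0 0 0 0 0 -0.6 1" --pt "0 0 0 0 0 -0.74 1"

```text
clock: 9.35
position: [0.5491, 0.3303, 0.3212]
tool_rot: [-3.141, 0.0, 2.311]
force: [0.3, 0.5, -0.7]
grip_width: 0.0856
finger_force: 0.0
```

play_rows --pt "0 0 0 0 0 -0.15 1" --pt "0 0 0 0 0 -0.18 1" --pt "0 0 0 0 0 -0.18 1" --pt "0 0 0 0 0 -0.18 1" --pt "0 0 0 0 0 -0.18 1"

```text
clock: 9.85
position: [0.5491, 0.3305, 0.3212]
tool_rot: [-3.141, 0.0, 2.483]
force: [-0.3, -0.6, -0.2]
grip_width: 0.0849
finger_force: 0.0
```

```bash
cat > bar.py <<'E'
from h import *
import sys
s=observe();print(s['clock'],s['position'],s['tool_rot'],s['qpos'][6])
i,p,d=grab('wrist',sys.argv[1]+'.png');C=cloud(i,d)
lo=float(sys.argv[2]);m=(C[...,2]>lo)&(C[...,2]<lo+.035)&(np.hypot(C[...,0]-.5465,C[...,1]-.333)<.07)&(p.max(-1)<110)
n,l,st,ce=cv2.connectedComponentsWithStats(m.astype(np.uint8));k=1+st[1:,4].argmax();P=C[l==k]
top=P[P[:,2]>np.percentile(P[:,2],90)-.006]
r=cv2.minAreaRect(top[:,:2].astype(np.float32));v=np.linalg.svd(top[:,:2]-top[:,:2].mean(0),full_matrices=False)[2][0]
print(len(top),r,'ztop',np.median(top[:,2]),'heading',np.arctan2(v[1],v[0])%np.pi)
E
python3 bar.py w2 .185
```

```text
9.85 [0.54907739 0.33053591 0.32121875] [-3.14139181e+00  5.73005317e-05  2.48250200e+00] 0.43313654598034274
1639 ((0.548932671546936, 0.3348012864589691), (0.013979805633425713, 0.09526969492435455), 56.1911506652832) ztop 0.2161877532089564 heading 2.5533210523591303
```

View pics/w2.png

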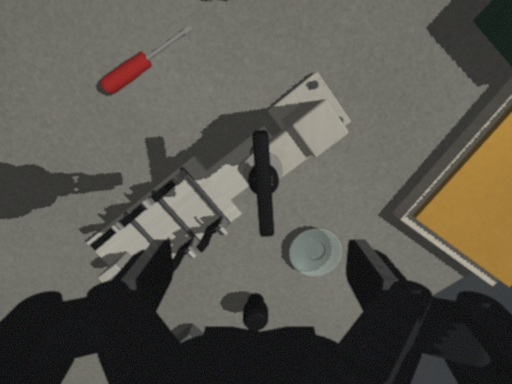

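The wrist view shows the bar from (262,135) to (266,235) with the hub at (263,180) below it. I'll grip high on the bar, with the TCP at z 0.193.

play_rows --pt "0.28 0.33 3 0 0 -0.07 1" --pt "0.28 0.33 6 0 0 -0.07 1" --pt "0.28 0.33 9 0 0 -0.07 1" --pt "0.28 0.33 11.5 0 0 -0.07 1" --pt "0.28 0.33 12.8 0 0 -0.07 1" --squeeze 50

```text
clock: 10.4
position: [0.5482, 0.3345, 0.1912]
tool_rot: [-3.139, -0.001, 2.554]
force: [0.6, 1.2, -0.8]
grip_width: 0.0856
finger_force: 0.0
```

play_rows --pt "0 0 0 0 0 0 -1" --pt "0 0 0 0 0 0 -1" --pt "0 0 0 0 0 0 -1" --pt "0 0 0 0 0 0 -1" --pt "0 0 0 0 0 0 -1"

```text
clock: 10.9
position: [0.5492, 0.3351, 0.1941]
tool_rot: [3.14, 0.0, 2.555]
force: [1.9, 2.1, 15.4]
grip_width: 0.013
finger_force: 53.2
```

play_rows --pt "0 0 0 0 0 0 -1" --pt "0 0 0.01 0 0 0.05 -1" --pt "0 0 0.04 0 0 0.15 -1" --pt "0 0 0.07 0 0 0.27 -1" --pt "0 0 0.1 0 0 0.4 -1"

```text
clock: 11.4
position: [0.5493, 0.3352, 0.1932]
tool_rot: [3.14, -0.0, 2.15]
force: [-1.0, 1.0, 5.4]
grip_width: 0.013
finger_force: 51.1
```

```bash
python3 -c "
from h import *
s=observe();print(s['qpos'],s['force'],s['moment'],s['tool_rot'],s['position'])"
```

```text
[-0.91080487  0.629048    0.42298578  1.60327691 -0.29723198  0.9719906
  0.18809452] [-1.03527857  0.96933455  5.39205566] [0.07089254 0.14798814 0.13273568] [ 3.14009031e+00 -3.84279806e-04  2.15001689e+00] [0.5492981  0.33517916 0.19316863]
```

play_rows --pt "0 0 0.04 0 0 0.15 -1" --pt "0 0 0.075 0 0 0.3 -1" --pt "0 0 0.11 0 0 0.45 -1" --pt "0 0 0.15 0 0 0.6 -1" --pt "0 0 0.19 0 0 0.75 -1"

```text
clock: 11.9
position: [0.5493, 0.3352, 0.1913]
tool_rot: [3.141, -0.001, 1.399]
force: [-0.1, 0.4, 6.4]
grip_width: 0.0128
finger_force: 51.2
```

play_rows --pt "0 0 0.04 0 0 0.15 -1" --pt "0 0 0.075 0 0 0.3 -1" --pt "0 0 0.11 0 0 0.45 -1" --pt "0 0 0.15 0 0 0.6 -1" --pt "0 0 0.19 0 0 0.75 -1"

```text
clock: 12.4
position: [0.5492, 0.3352, 0.1894]
tool_rot: [-3.141, -0.001, 0.649]
force: [-2.0, -0.2, 7.4]
grip_width: 0.0129
finger_force: 51.3
```

play_rows --pt "0 0 0.04 0 0 0.15 -1" --pt "0 0 0.075 0 0 0.3 -1" --pt "0 0 0.11 0 0 0.45 -1" --pt "0 0 0.15 0 0 0.6 -1" --pt "0 0 0.19 0 0 0.75 -1"

```text
clock: 12.9
position: [0.5492, 0.3353, 0.1875]
tool_rot: [-3.14, -0.001, -0.101]
force: [-1.6, 0.2, 8.2]
grip_width: 0.0131
finger_force: 51.4
```

```bash
python3 -c "
from h import *
s=observe();print(s['qpos'],s['force'],s['moment'],s['tool_rot'],s['position'],s['grip_width'])"
```

```text
[-1.20884389  0.83501708  0.99781842  1.6237879  -0.76628824  1.11780032
 -1.67765642] [-1.58952516  0.23287184  8.1708427 ] [0.00845397 0.40723925 0.04566804] [-3.14029447e+00 -7.39076244e-04 -1.00824580e-01] [0.54921311 0.33529747 0.1875205 ] 0.013127190936158922
```

play_rows --pt "0 0 0.04 0 0 0.15 -1" --pt "0 0 0.075 0 0 0.3 -1" --pt "0 0 0.11 0 0 0.45 -1" --pt "0 0 0.11 0 0 0.45 -1" --pt "0 0 0.11 0 0 0.45 -1"

```text
clock: 13.4
position: [0.5492, 0.3353, 0.1864]
tool_rot: [-3.14, -0.0, -0.545]
force: [-1.5, 1.2, 10.9]
grip_width: 0.0131
finger_force: 51.8
```

play_rows --pt "0 0 0 0 0 0 1" --pt "0 0 0 0 0 0 1" --pt "0 0 0 0 0 0 1" --pt "0 0 -2.5 0 0 0 1" --pt "0 0 -6 0 0 0 1"

```text
clock: 13.9
position: [0.5482, 0.3346, 0.2449]
tool_rot: [3.139, 0.001, -0.545]
force: [-0.1, 0.2, 0.9]
grip_width: 0.0838
finger_force: 0.0
```

play_rows --pt "0 0 0 0 0 -0.15 1" --pt "0 0 0 0 0 -0.3 1" --pt "0 0 0 0 0 -0.45 1" --pt "0 0 0 0 0 -0.6 1" --pt "0 0 0 0 0 -0.75 1"

```text
clock: 14.4
position: [0.5489, 0.3348, 0.2455]
tool_rot: [3.142, 0.0, 0.211]
force: [-0.0, -0.6, -0.5]
grip_width: 0.0853
finger_force: 0.0
```

play_rows --pt "0 0 0 0 0 -0.15 1" --pt "0 0 0 0 0 -0.3 1" --pt "0 0 0 0 0 -0.45 1" --pt "0 0 0 0 0 -0.6 1" --pt "0 0 0 0 0 -0.75 1"

```text
clock: 14.9
position: [0.5489, 0.3347, 0.2455]
tool_rot: [-3.142, 0.0, 0.961]
force: [-0.9, 0.2, 0.2]
grip_width: 0.085
finger_force: 0.0
```

play_rows --pt "0 0 0 0 0 -0.15 1" --pt "0 0 0 0 0 -0.3 1" --pt "0 0 0 0 0 -0.45 1" --pt "0 0 0 0 0 -0.6 1" --pt "0 0 0 0 0 -0.75 1"

```text
clock: 15.4
position: [0.5489, 0.3347, 0.2455]
tool_rot: [-3.142, 0.0, 1.711]
force: [-0.6, -0.6, -0.4]
grip_width: 0.0852
finger_force: 0.0
```

play_rows --pt "0 0 0 0 0 -0.15 1" --pt "0 0 0 0 0 -0.3 1" --pt "0 0 0 0 0 -0.45 1" --pt "0 0 0 0 0 -0.6 1" --pt "0 0 0 0 0 -0.75 1"

```text
clock: 15.9
position: [0.5489, 0.3347, 0.2455]
tool_rot: [-3.141, 0.0, 2.461]
force: [0.7, -0.2, -0.0]
grip_width: 0.0851
finger_force: 0.0
```

play_rows --pt "0 0 0 0 0 -0.14 1" --pt "0 0 0 0 0 -0.14 1" --pt "0 0 0 0 0 -0.14 1" --pt "0 0 0 0 0 -0.14 1" --pt "0 0 0 0 0 -0.14 1"

```text
clock: 16.4
position: [0.5489, 0.3348, 0.2454]
tool_rot: [-3.141, 0.0, 2.593]
force: [-0.4, -1.3, 0.2]
grip_width: 0.0853
finger_force: 0.0
```

```bash
sed -i 's/0.07)&(p.max(-1)<110)/.07)\&(p.max(-1)<110)/' h.py; python3 bar.py w3 .178; python3 -c "
from h import *
print(observe()['qpos'])"
```

```text
16.4 [0.54886087 0.33484319 0.24535973] [-3.14126580e+00  8.37960471e-05  2.59271084e+00] 0.5600983073846074
2851 ((0.5487878918647766, 0.33483776450157166), (0.014006352052092552, 0.09524185955524445), 58.55514144897461) ztop 0.20845445755048628 heading 2.593586367816936
[-0.86900631  0.56244268  0.3547691   1.54767093 -0.21257539  1.06987935
  0.56054782]
```

The bar turned 3.10 rad and sank 7.7 mm, as expected. On to the second stroke.

play_rows --pt "0 0 2 0 0 0 1" --pt "0 0 4 0 0 0 1" --pt "0 0 5.9 0 0 0 1" --pt "0 0 5.9 0 0 0 -1" --pt "0 0 5.9 0 0 0 -1"

```text
clock: 16.95
position: [0.5491, 0.3348, 0.1869]
tool_rot: [-3.141, 0.0, 2.594]
force: [0.6, -0.7, -0.2]
grip_width: 0.0586
finger_force: 0.0
```

play_rows --pt "0 0 0 0 0 0 -1" --pt "0 0 0 0 0 0 -1" --pt "0 0 0 0 0 0 -1" --pt "0 0 0.01 0 0 0.05 -1" --pt "0 0 0.04 0 0 0.15 -1"

```text
clock: 17.45
position: [0.5493, 0.3352, 0.187]
tool_rot: [3.14, -0.0, 2.443]
force: [-0.3, 1.1, 4.6]
grip_width: 0.0127
finger_force: 50.9
```

play_rows --pt "0 0 0.04 0 0 0.15 -1" --pt "0 0 0.075 0 0 0.3 -1" --pt "0 0 0.11 0 0 0.45 -1" --pt "0 0 0.15 0 0 0.6 -1" --pt "0 0 0.19 0 0 0.75 -1"

```text
clock: 17.95
position: [0.5493, 0.3352, 0.1851]
tool_rot: [3.14, -0.001, 1.689]
force: [-0.5, 0.8, 5.4]
grip_width: 0.0127
finger_force: 51.0
```

play_rows --pt "0 0 0.04 0 0 0.15 -1" --pt "0 0 0.075 0 0 0.3 -1" --pt "0 0 0.11 0 0 0.45 -1" --pt "0 0 0.15 0 0 0.6 -1" --pt "0 0 0.19 0 0 0.75 -1"

```text
clock: 18.45
position: [0.5492, 0.3352, 0.1832]
tool_rot: [3.142, -0.001, 0.939]
force: [-0.7, -0.1, 5.6]
grip_width: 0.013
finger_force: 51.0
```

play_rows --pt "0 0 0.04 0 0 0.15 -1" --pt "0 0 0.075 0 0 0.3 -1" --pt "0 0 0.11 0 0 0.45 -1" --pt "0 0 0.15 0 0 0.6 -1" --pt "0 0 0.19 0 0 0.75 -1"

```text
clock: 18.95
position: [0.5492, 0.3353, 0.1814]
tool_rot: [-3.141, -0.001, 0.189]
force: [-1.2, -0.3, 7.3]
grip_width: 0.0129
finger_force: 51.2
```

play_rows --pt "0 0 0.04 0 0 0.15 -1" --pt "0 0 0.075 0 0 0.3 -1" --pt "0 0 0.11 0 0 0.45 -1" --pt "0 0 0.15 0 0 0.6 -1" --pt "0 0 0.175 0 0 0.7 -1"

```text
clock: 19.45
position: [0.5492, 0.3353, 0.1796]
tool_rot: [-3.14, -0.0, -0.511]
force: [-1.6, 1.5, 8.2]
grip_width: 0.013
finger_force: 51.5
```

play_rows --pt "0 0 0 0 0 0 1" --pt "0 0 0 0 0 0 1" --pt "0 0 0 0 0 0 1" --pt "0 0 -2.5 0 0 0 1" --pt "0 0 -6 0 0 0 1"

```text
clock: 19.95
position: [0.5482, 0.3346, 0.2382]
tool_rot: [3.139, 0.001, -0.504]
force: [-0.4, 0.3, 0.2]
grip_width: 0.0838
finger_force: 0.0
```

play_rows --pt "0 0 0 0 0 -0.15 1" --pt "0 0 0 0 0 -0.3 1" --pt "0 0 0 0 0 -0.45 1" --pt "0 0 0 0 0 -0.6 1" --pt "0 0 0 0 0 -0.75 1"

```text
clock: 20.45
position: [0.5489, 0.3348, 0.2388]
tool_rot: [-3.141, -0.0, 0.252]
force: [0.2, 0.0, -0.4]
grip_width: 0.0853
finger_force: 0.0
```

play_rows --pt "0 0 0 0 0 -0.15 1" --pt "0 0 0 0 0 -0.3 1" --pt "0 0 0 0 0 -0.45 1" --pt "0 0 0 0 0 -0.6 1" --pt "0 0 0 0 0 -0.75 1"

```text
clock: 20.95
position: [0.549, 0.3348, 0.2389]
tool_rot: [3.142, -0.001, 1.002]
force: [-0.5, 0.2, 0.2]
grip_width: 0.0857
finger_force: 0.0
```

play_rows --pt "0 0 0 0 0 -0.15 1" --pt "0 0 0 0 0 -0.3 1" --pt "0 0 0 0 0 -0.45 1" --pt "0 0 0 0 0 -0.6 1" --pt "0 0 0 0 0 -0.75 1"

```text
clock: 21.45
position: [0.549, 0.3348, 0.2389]
tool_rot: [3.141, -0.0, 1.752]
force: [-0.2, 0.3, -0.2]
grip_width: 0.0856
finger_force: 0.0
```

play_rows --pt "0 0 0 0 0 -0.15 1" --pt "0 0 0 0 0 -0.3 1" --pt "0 0 0 0 0 -0.45 1" --pt "0 0 0 0 0 -0.6 1" --pt "0 0 0 0 0 -0.75 1"

```text
clock: 21.95
position: [0.549, 0.3347, 0.239]
tool_rot: [3.141, 0.0, 2.502]
force: [-0.4, -0.4, -0.5]
grip_width: 0.0854
finger_force: 0.0
```

play_rows --pt "0 0 0 0 0 -0.14 1" --pt "0 0 0 0 0 -0.14 1" --pt "0 0 0 0 0 -0.14 1" --pt "0 0 0 0 0 -0.14 1" --pt "0 0 0 0 0 -0.14 1"

```text
clock: 22.45
position: [0.5489, 0.3349, 0.2386]
tool_rot: [-3.141, 0.0, 2.633]
force: [-0.9, -0.4, -0.3]
grip_width: 0.0856
finger_force: 0.0
```

```bash
python3 bar.py w4 .17; python3 -c "
from h import *
print(observe()['qpos'])"
```

```text
22.45 [0.54885894 0.33489512 0.2386146 ] [-3.14145762e+00  8.16155276e-05  2.63301359e+00] 0.6116453501496806
2840 ((0.5488436818122864, 0.3348652720451355), (0.013863648287951946, 0.09525743126869202), 60.374820709228516) ztop 0.20066869734700737 heading 2.62523299796144
[-0.87827032  0.57120657  0.36962225  1.55589235 -0.22602992  1.05701282
  0.61204602]
```

Total turn is 6.21 rad, so θ is about 6.8. The third stroke is +2.1 rad.

play_rows --pt "0 0 2 0 0 0 1" --pt "0 0 4 0 0 0 1" --pt "0 0 5.9 0 0 0 1" --pt "0 0 5.9 0 0 0 -1" --pt "0 0 5.9 0 0 0 -1"

```text
clock: 23.0
position: [0.5491, 0.3348, 0.1801]
tool_rot: [-3.141, 0.0, 2.634]
force: [0.7, -0.0, 0.4]
grip_width: 0.059
finger_force: 0.0
```

play_rows --pt "0 0 0 0 0 0 -1" --pt "0 0 0 0 0 0 -1" --pt "0 0 0 0 0 0 -1" --pt "0 0 0.01 0 0 0.05 -1" --pt "0 0 0.04 0 0 0.15 -1"

```text
clock: 23.5
position: [0.5493, 0.3352, 0.1802]
tool_rot: [3.14, -0.0, 2.483]
force: [-0.8, 0.4, 4.3]
grip_width: 0.0126
finger_force: 50.8
```

play_rows --pt "0 0 0.04 0 0 0.15 -1" --pt "0 0 0.075 0 0 0.3 -1" --pt "0 0 0.11 0 0 0.45 -1" --pt "0 0 0.15 0 0 0.6 -1" --pt "0 0 0.19 0 0 0.75 -1"

```text
clock: 24.0
position: [0.5493, 0.3352, 0.1783]
tool_rot: [3.14, -0.001, 1.729]
force: [-0.2, 0.6, 5.4]
grip_width: 0.0128
finger_force: 50.8
```

play_rows --pt "0 0 0.04 0 0 0.15 -1" --pt "0 0 0.075 0 0 0.3 -1" --pt "0 0 0.11 0 0 0.45 -1" --pt "0 0 0.15 0 0 0.6 -1" --pt "0 0 0.19 0 0 0.75 -1"

```text
clock: 24.5
position: [0.5493, 0.3352, 0.1764]
tool_rot: [3.141, -0.002, 0.979]
force: [-1.5, 0.3, 5.4]
grip_width: 0.0127
finger_force: 51.0
```

play_rows --pt "0 0 0.03 0 0 0.12 -1" --pt "0 0 0.06 0 0 0.24 -1" --pt "0 0 0.09 0 0 0.36 -1" --pt "0 0 0.11 0 0 0.43 -1" --pt "0 0 0.11 0 0 0.43 -1"

```text
clock: 25.0
position: [0.5493, 0.3352, 0.1753]
tool_rot: [-3.141, -0.001, 0.552]
force: [-2.6, -0.7, 10.8]
grip_width: 0.013
finger_force: 51.5
```

play_rows --pt "0 0 0 0 0 0 1" --pt "0 0 0 0 0 0 1" --pt "0 0 0 0 0 0 1" --pt "0 0 -3 0 0 0 1" --pt "0 0 -8 0 0 0 1"

```text
clock: 25.5
position: [0.5477, 0.3345, 0.253]
tool_rot: [3.141, 0.005, 0.555]
force: [0.1, 0.7, 1.4]
grip_width: 0.0834
finger_force: 0.0
```

play_rows --pt "0 0 -2 0 0 0 1" --pt "0 0 -4 0 0 0 1" --pt "0 0 -4 0 0 0 1" --pt "0 0 -4 0 0 0 1" --pt "0 0 -4 0 0 0 1"

```text
clock: 26.0
position: [0.5486, 0.3348, 0.2935]
tool_rot: [-3.142, 0.001, 0.555]
force: [0.1, 0.1, 0.5]
grip_width: 0.0851
finger_force: 0.0
```

```bash
python3 bar.py w5 .165
python3 - <<'E'
from h import *
i,p,d=grab('top','t5.png');np.savez('top2.npz',p=p,d=d,**i)
C=cloud(i,d);Z=C[...,2]
m=((Z>.008)&(Z<.06)).astype(np.uint8);m[:, :325]=0;m[:, 410:]=0;m[:130]=0;m[258:]=0
n,l,st,ce=cv2.connectedComponentsWithStats(m)
for k in range(1,n):
    if st[k,4]<200: continue
    P=C[l==k]; (cx,cy),(w,h),a=cv2.minAreaRect(P[:,:2].astype(np.float32)); print('tube',st[k,4],cx,cy,w,h,a)
# prong tops
m=(Z>.06)&(Z<.09)&(abs(C[...,0]-.55)<.08)&(C[...,1]>.04)&(C[...,1]<.26)
n,l,st,ce=cv2.connectedComponentsWithStats(m.astype(np.uint8))
for k in range(1,n): print(st[k,4],np.round(C[l==k].mean(0),4))
cv2.imwrite('pics/t5c.png',cv2.resize(p[150:240,130:310,::-1],None,fx=4,fy=4,interpolation=cv2.INTER_CUBIC))
E
```

```text
26.0 [0.54860514 0.33479353 0.29345459] [-3.14150513e+00  1.11522082e-03  5.54824518e-01] -1.1630809663985562
1705 ((0.5502161979675293, 0.33392533659935), (0.09513089805841446, 0.013429200276732445), 31.39869499206543) ztop 0.1954840093358735 heading 0.5488396102180819
tube 349 0.6125668287277222 -0.33517053723335266 0.040452346205711365 0.15135852992534637 3.0566492080688477
tube 373 0.4664665162563324 -0.31607794761657715 0.039772383868694305 0.15074719488620758 16.120079040527344
21 [0.5946 0.225  0.0713]
13 [0.5943 0.1887 0.0757]
18 [0.5946 0.1643 0.0717]
12 [0.5935 0.1288 0.0763]
20 [0.5944 0.1051 0.0717]
17 [0.5938 0.0692 0.0756]
3 [0.5459 0.0499 0.0621]
1 [0.5404 0.043  0.0608]
21 [0.4988 0.2244 0.0708]
11 [0.4979 0.1886 0.0775]
20 [0.4987 0.1643 0.0717]
15 [0.4984 0.1297 0.0753]
19 [0.4983 0.1044 0.0717]
12 [0.4982 0.0701 0.076 ]
```

View pics/t5c.png

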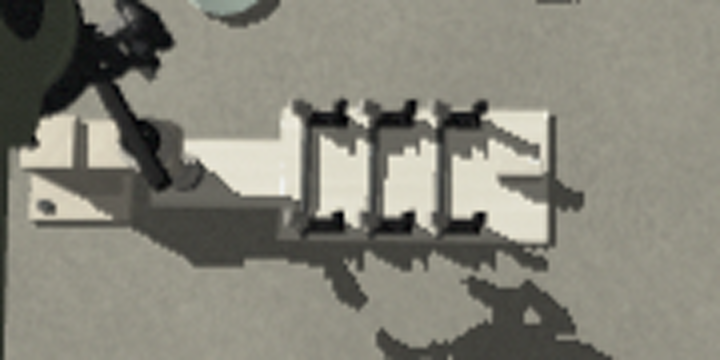

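The top view shows the rack straight under the clamp with the clips at y ≈ .087, .146 and .206, x ≈ .547. Bar turn is 8.29 rad and it sank 20.7 mm, so the foot is pressed in about 4 mm. Tube 2 was knocked and is now at (.466,-.316). I'll go for tube 1 now.

play_rows --pt "-1.5 3.02 0 0 0 0 1" --pt "-3 6.04 0 0 0 0 1" --pt "-4.5 9.06 0 0 0 0 1" --pt "-6 12.1 0 0 0 0 1" --pt "-7.5 15.1 0 0 0 0 1"

```text
clock: 26.6
position: [0.5645, 0.1656, 0.2939]
tool_rot: [3.142, 0.001, 0.555]
force: [0.2, -0.4, 1.6]
grip_width: 0.0852
finger_force: 0.0
```

play_rows --pt "-1.5 3.02 0 0 0 0 1" --pt "-3 6.04 0 0 0 0 1" --pt "-4.5 9.06 0 0 0 0 1" --pt "-6 12.1 0 0 0 0 1" --pt "-7.5 15.1 0 0 0 0 1"

```text
clock: 27.1
position: [0.5803, -0.0022, 0.2939]
tool_rot: [-3.141, 0.001, 0.555]
force: [-0.3, -0.4, -0.0]
grip_width: 0.0852
finger_force: 0.0
```

play_rows --pt "-1.5 3.02 0 0 0 0 1" --pt "-3 6.04 0 0 0 0 1" --pt "-4.5 9.06 0 0 0 0 1" --pt "-6 12.1 0 0 0 0 1" --pt "-7.5 15.1 0 0 0 0 1"

```text
clock: 27.6
position: [0.5961, -0.1701, 0.2938]
tool_rot: [-3.141, 0.001, 0.555]
force: [0.5, -0.3, -0.2]
grip_width: 0.0852
finger_force: 0.0
```

play_rows --pt "-1.5 3.02 0 0 0 0 1" --pt "-3 6.04 0 0 0 0 1" --pt "-4.5 9.06 0 0 0 0 1" --pt "-6 12.1 0 0 0 0 1" --pt "-7.5 15.1 0 0 0 0 1"

```text
clock: 28.1
position: [0.6119, -0.3379, 0.2936]
tool_rot: [-3.141, 0.0, 0.555]
force: [0.7, 0.3, 1.2]
grip_width: 0.0855
finger_force: 0.0
```

play_rows --pt "0 0 2 0 0 -0.15 1" --pt "0 0 4 0 0 -0.3 1" --pt "0 0 6 0 0 -0.45 1" --pt "0 0 7 0 0 -0.6 1" --pt "0 0 8 0 0 -0.75 1"

```text
clock: 28.6
position: [0.6117, -0.3364, 0.2129]
tool_rot: [-3.14, -0.0, 1.311]
force: [1.0, -0.7, 0.8]
grip_width: 0.0855
finger_force: 0.0
```

play_rows --pt "0 0 1 0 0 -0.15 1" --pt "0 0 2 0 0 -0.3 1" --pt "0 0 3 0 0 -0.32 1" --pt "0 0 3 0 0 -0.32 1" --pt "0 0 3 0 0 -0.32 1"

```text
clock: 29.1
position: [0.612, -0.3367, 0.1842]
tool_rot: [-3.141, -0.0, 1.621]
force: [-0.4, 0.1, 0.3]
grip_width: 0.0856
finger_force: 0.0
```

```bash
cat > tube.py <<'E'
from h import *
import sys
x,y=float(sys.argv[2]),float(sys.argv[3])
s=observe();print(s['clock'],s['position'],s['tool_rot'],np.round(s['qpos'],2))
i,p,d=grab('wrist',sys.argv[1]+'.png');C=cloud(i,d)
m=(C[...,2]>.012)&(C[...,2]<.05)&(np.hypot(C[...,0]-x,C[...,1]-y)<.12)
n,l,st,ce=cv2.connectedComponentsWithStats(m.astype(np.uint8));k=1+st[1:,4].argmax();P=C[l==k]
r=cv2.minAreaRect(P[:,:2].astype(np.float32));(cx,cy),(w,h),a=r
a=np.deg2rad(a)+(np.pi/2 if h>w else 0)
print(len(P),r,'heading',a%np.pi,np.percentile(P[:,2],98))
print(rel([cx,cy,.007],a%np.pi))
E
python3 tube.py w6 .6125 -.335
```

```text
29.1 [ 0.61199323 -0.33666445  0.1842144 ] [-3.14110735e+00 -2.04646388e-05  1.62102624e+00] [ 0.11  0.76  0.55  1.45 -0.42  1.06  0.79]
3882 ((0.6141552329063416, -0.3375774621963501), (0.03985148295760155, 0.15017837285995483), 3.0979130268096924) heading 1.624865109053149 0.04157035262140218
[array([-0.09,  0.2 , 17.75]), array([-0.   ,  0.   , -0.003])]
```

View pics/w6.png

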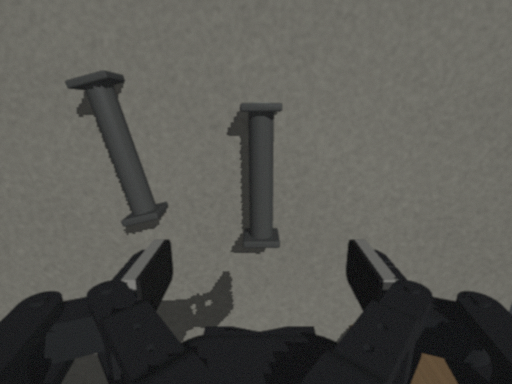

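The wrist view shows tube 1 upright in the picture from (261,107) to (261,238) between the fingers, with tube 2 well clear on the left. I'll grasp and lift.

play_rows --pt "-0.09 0.2 4.5 0 0 0 1" --pt "-0.09 0.2 9 0 0 0 1" --pt "-0.09 0.2 13 0 0 0 1" --pt "-0.09 0.2 16 0 0 0 1" --pt "-0.09 0.2 17.7 0 0 0 1" --squeeze 80

```text
clock: 29.65
position: [0.6134, -0.337, 0.0052]
tool_rot: [-3.14, -0.001, 1.623]
force: [-0.1, -0.8, 0.6]
grip_width: 0.0857
finger_force: 0.0
```

play_rows --pt "0 0 0 0 0 0 1" --pt "0 0 0 0 0 0 -1" --pt "0 0 0 0 0 0 -1" --pt "0 0 0 0 0 0 -1" --pt "0 0 0 0 0 0 -1"

```text
clock: 30.15
position: [0.6146, -0.3376, 0.0084]
tool_rot: [3.14, 0.001, 1.625]
force: [0.1, -1.1, 0.7]
grip_width: 0.0281
finger_force: 0.0
```

play_rows --pt "0 0 0 0 0 0 -1" --pt "0 0 0 0 0 0 -1" --pt "0 0 -2 0 0 0 -1" --pt "0 0 -5 0 0 0 -1" --pt "0 0 -8 0 0 0 -1"

```text
clock: 30.65
position: [0.6139, -0.3375, 0.0894]
tool_rot: [-3.142, 0.0, 1.624]
force: [0.0, 0.6, -1.0]
grip_width: 0.0237
finger_force: 78.8
```

play_rows --pt "0 0 -3 0 0 0 -1" --pt "0 0 -6 0 0 0 -1" --pt "0 0 -9 0 0 0 -1" --pt "0 0 -10 0 0 0 -1" --pt "0 0 -10 0 0 0 -1"

```text
clock: 31.15
position: [0.6146, -0.3377, 0.1894]
tool_rot: [3.139, 0.001, 1.625]
force: [-0.6, 0.3, -2.7]
grip_width: 0.0233
finger_force: 78.8
```

```bash
python3 -c "
from h import *
s=observe();print(s['grip_width'],s['finger_force'],s['position'],s['tool_rot'],s['qpos'])
print(rel([.547,.2065,.2],np.pi-.004))"
```

```text
0.02331760420094514 78.78539085388184 [ 0.61457831 -0.33772026  0.18936824] [3.13911019e+00 1.12646144e-03 1.62471742e+00] [ 0.1050677   0.75387559  0.54902986  1.43734395 -0.42093127  1.06568053
  0.7908314 ]
[array([54.71, -3.81, -1.13]), array([ 1.000e-03,  3.000e-03, -1.513e+00])]
```

play_rows --pt "4 -0.28 0 0 0 0 -1" --pt "8 -0.56 0 0 0 0 -1" --pt "12 -0.84 0 0 0 0 -1" --pt "16 -1.12 0 0 0 0 -1" --pt "20 -1.4 0 0 0 0 -1"

```text
clock: 31.65
position: [0.5882, -0.1367, 0.1861]
tool_rot: [-3.14, -0.0, 1.625]
force: [0.2, 0.6, -1.0]
grip_width: 0.0234
finger_force: 79.0
```

play_rows --pt "4 -0.28 0 0 0 0 -1" --pt "8 -0.56 0 0 0 0 -1" --pt "12 -0.84 0 0 0 0 -1" --pt "16 -1.12 0 0 0 0 -1" --pt "20 -1.4 0 0 0 0 -1"

```text
clock: 32.15
position: [0.5634, 0.0621, 0.1862]
tool_rot: [-3.14, 0.0, 1.625]
force: [1.0, -0.1, -1.8]
grip_width: 0.0235
finger_force: 79.0
```

play_rows --pt "0 0 0 0 0 -0.15 -1" --pt "0 0 0 0 0 -0.3 -1" --pt "0 0 0 0 0 -0.45 -1" --pt "0 0 0 0 0 -0.6 -1" --pt "0 0 0 0 0 -0.75 -1"

```text
clock: 32.65
position: [0.5638, 0.0605, 0.1861]
tool_rot: [-3.14, -0.001, 2.381]
force: [-0.4, 0.1, -1.9]
grip_width: 0.0234
finger_force: 79.0
```

play_rows --pt "0 0 0 0 0 -0.15 -1" --pt "0 0 0 0 0 -0.3 -1" --pt "0 0 0 0 0 -0.45 -1" --pt "0 0 0 0 0 -0.6 -1" --pt "0 0 0 0 0 -0.75 -1"

```text
clock: 33.15
position: [0.5638, 0.0605, 0.1861]
tool_rot: [-3.141, -0.002, 3.131]
force: [-0.6, -0.2, -1.8]
grip_width: 0.0233
finger_force: 79.0
```

```bash
python3 -c "
from h import *
s=observe();print(s['grip_width'],s['finger_force'],s['position'],s['tool_rot'],s['qpos'])
print(rel([.547,.2065,.2],np.pi-.004))"
```

```text
0.023301141781702873 79.00294303894043 [0.56378099 0.06051264 0.18613504] [-3.14128586e+00 -1.95755096e-03  3.13111817e+00] [-0.34802581  0.49166088  0.189538    1.80757661 -0.11821153  0.8552952
  1.45775774]
[array([ 1.83, 14.58, -1.39]), array([-0.   , -0.002, -0.006])]
```

play_rows --pt "0.4 3.5 0 0 0 -0.006 -1" --pt "0.8 7 0 0 0 -0.006 -1" --pt "1.2 11 0 0 0 -0.006 -1" --pt "1.7 14.6 0 0 0 -0.006 -1" --pt "1.7 14.6 0 0 0 -0.006 -1"

```text
clock: 33.65
position: [0.548, 0.2123, 0.1858]
tool_rot: [3.14, -0.003, 3.137]
force: [-0.7, -2.4, -1.5]
grip_width: 0.0234
finger_force: 79.1
```

Run:
```python
from h import *
s=observe();print(s['clock'],s['grip_width'],s['position'],s['tool_rot'])
i,p,d=grab('wrist','w7.png');C=cloud(i,d);Z=C[...,2]
for nm,lo,hi in(('prong',.055,.095),('tube',.17,.235)):
    m=((Z>lo)&(Z<hi)&(abs(C[...,0]-.547)<.1)&(abs(C[...,1]-.15)<.11)).astype(np.uint8)
    n,l,st,ce=cv2.connectedComponentsWithStats(m)
    for k in range(1,n):
        if st[k,4]>40: P=C[l==k];print(nm,st[k,4],np.round(P.mean(0),4),np.round(P.min(0),4),np.round(P.max(0),4),ce[k])
```

```text
33.65 0.023385345471513486 [0.54797775 0.21227286 0.1857987 ] [ 3.14017734e+00 -2.55970120e-03  3.13736629e+00]
prong 413 [0.4991 0.07   0.0719] [0.4932 0.062  0.055 ] [0.5053 0.0745 0.0827] [ 95.03874092 133.93220339]
prong 222 [0.499  0.1052 0.0701] [0.4933 0.0939 0.0551] [0.5053 0.1117 0.08  ] [136.77027027 133.45045045]
prong 327 [0.4992 0.1294 0.0731] [0.4934 0.1216 0.055 ] [0.5055 0.1341 0.0823] [163.39755352 133.86544343]
prong 244 [0.4991 0.1636 0.0715] [0.4935 0.1541 0.0556] [0.5055 0.1714 0.0801] [203.80737705 133.46721311]
prong 88 [0.4994 0.1843 0.0798] [0.4936 0.1819 0.0727] [0.5056 0.1866 0.0823] [226.625      134.51136364]
prong 202 [0.5466 0.0467 0.0578] [0.54   0.0401 0.0551] [0.5535 0.053  0.0597] [ 86.68316832 183.34158416]
prong 360 [0.5942 0.0696 0.0714] [0.5886 0.0615 0.0551] [0.6016 0.0743 0.0823] [110.66666667 235.2       ]
prong 228 [0.5935 0.1044 0.0689] [0.5889 0.0942 0.055 ] [0.6018 0.1117 0.0806] [148.10087719 233.39912281]
prong 297 [0.5941 0.1291 0.0721] [0.5887 0.1216 0.055 ] [0.6018 0.1339 0.0823] [172.77441077 235.25925926]
prong 190 [0.5927 0.162  0.0679] [0.5887 0.1542 0.0551] [0.6015 0.1709 0.0799] [208.17894737 231.87894737]
tube 17403 [0.5222 0.2119 0.2121] [0.4718 0.1859 0.1901] [0.5865 0.245  0.235 ] [260.12992013 210.55662817]
tube 61 [0.5359 0.1746 0.2335] [0.535  0.1686 0.2317] [0.5367 0.1787 0.235 ] [159.08196721 270.81967213]
tube 59 [0.5363 0.2492 0.2333] [0.5355 0.2445 0.2317] [0.5369 0.2546 0.2348] [361.62711864 270.72881356]
tube 153 [0.541  0.1817 0.2318] [0.5402 0.1781 0.2266] [0.5419 0.1847 0.2349] [180.5620915  280.32026144]
```

View pics/w7.png

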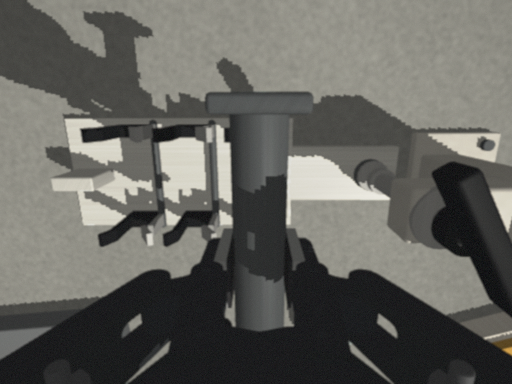

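The wrist view shows the tube lying along the rack's x over clip 3, with the far plate at (260,103). The prongs put clip 3 at (.5475,.2073).

```bash
python3 -c "
from h import *
s=observe();print(s['position'],s['tool_rot'],s['qd'].round(3))
print(rel([.548,.2072,.033],np.pi-.003))"
```

```text
[0.54860346 0.20917181 0.18589379] [-3.14145143e+00 -2.25392297e-03  3.13488629e+00] [ 0.047 -0.012  0.038  0.017  0.01   0.003  0.021]
[array([ 0.02, -0.2 , 15.29]), array([-0.   , -0.002, -0.004])]
```

play_rows --pt "0 0 3 0 0 0 -1" --pt "0 0 6 0 0 0 -1" --pt "0 0 8.5 0 0 0 -1" --pt "0 0 8.5 0 0 0 -1" --pt "0 0 8.5 0 0 0 -1"

```text
clock: 34.2
position: [0.55, 0.2058, 0.1024]
tool_rot: [-3.141, -0.001, 3.13]
force: [0.7, -0.0, -1.0]
grip_width: 0.0236
finger_force: 79.1
```

```bash
python3 -c "
from h import *
s=observe();print(s['position'],s['tool_rot'],s['grip_width'])
print(rel([.548,.2072,.033],np.pi-.003))"
```

```text
[0.55000772 0.20580481 0.10235199] [-3.14074600e+00 -9.46990195e-04  3.12975262e+00] 0.023594692076316846
[array([0.2 , 0.14, 6.94]), array([-0.001, -0.001, -0.009])]
```

play_rows --pt "0.2 0.14 1 0 0 -0.009 -1" --pt "0.2 0.14 2 0 0 -0.009 -1" --pt "0.2 0.14 3 0 0 -0.009 -1" --pt "0.2 0.14 4 0 0 -0.009 -1" --pt "0.2 0.14 5 0 0 -0.009 -1"

```text
clock: 34.7
position: [0.5483, 0.2076, 0.0517]
tool_rot: [-3.141, 0.0, 3.139]
force: [-0.0, -4.8, 0.8]
grip_width: 0.0236
finger_force: 79.5
```

play_rows --pt "0 0 0.5 0 0 0 -1" --pt "0 0 1 0 0 0 -1" --pt "0 0 1.5 0 0 0 -1" --pt "0 0 2 0 0 0 -1" --pt "0 0 2 0 0 0 -1"

```text
clock: 35.2
position: [0.5483, 0.2085, 0.0342]
tool_rot: [3.141, 0.0, 3.14]
force: [-11.8, -6.8, 39.3]
grip_width: 0.0233
finger_force: 84.2
```

```bash
python3 -c "
from h import *
s=observe();print(s['position'],s['tool_rot'],s['grip_width'],s['force'],s['moment'])"
```

```text
[0.54827174 0.20848848 0.03415983] [3.14068642e+00 4.76924252e-04 3.13960818e+00] 0.023276839640752636 [-11.79228276  -6.79219755  39.34968678] [-1.40493363  2.69077767 -0.00812712]
```

play_rows --pt "0 0 -0.1 0 0 0 -1" --pt "0 0 -0.1 0 0 0 -0.1" --pt "0 0 -0.1 0 0 0 -0.1" --pt "0 0 -0.1 0 0 0 -0.1" --pt "0 0 -0.1 0 0 0 -0.1"

```text
clock: 35.7
position: [0.5481, 0.2084, 0.0332]
tool_rot: [3.141, 0.0, 3.14]
force: [0.2, -0.2, -1.1]
grip_width: 0.0385
finger_force: 0.0
```

play_rows --pt "0 0 -3 0 0 0 -0.1" --pt "0 0 -7 0 0 0 -0.1" --pt "0 0 -11 0 0 0 0.5" --pt "0 0 -15 0 0 0 1" --pt "0 0 -19 0 0 0 1"

```text
clock: 36.2
position: [0.5479, 0.2082, 0.2251]
tool_rot: [3.141, 0.0, 3.14]
force: [1.1, 0.3, 0.6]
grip_width: 0.0796
finger_force: 0.0
```

play_rows --pt "0 -1 0 0 0 0 1" --pt "0 -3 0 0 0 0 1" --pt "0 -6 0 0 0 0 1" --pt "0 -6 0 0 0 0 1" --pt "0 -6 0 0 0 0 1"

```text
clock: 36.7
position: [0.548, 0.1478, 0.2232]
tool_rot: [3.142, -0.0, 3.139]
force: [0.1, -0.2, 0.0]
grip_width: 0.0856
finger_force: 0.0
```

Run:
```python
from h import *
s=observe();print(s['clock'],s['position'],s['tool_rot'],np.round(s['qpos'],2))
i,p,d=grab('wrist','w8.png');C=cloud(i,d);Z=C[...,2]
m=((Z>.03)&(Z<.1)&(abs(C[...,0]-.547)<.03)&(abs(C[...,1]-.207)<.03));P=C[m]
# barrel cylinder: top line along x
for x in(.525,.547,.57):
    q=P[abs(P[:,0]-x)<.006]
    if len(q): print(x,len(q),np.percentile(q[:,2],97),q[:,1].min(),q[:,1].max(),'y at top',q[q[:,2]>np.percentile(q[:,2],85),1].mean())
m=((Z>.03)&(Z<.075)&(abs(C[...,0]-.547)<.085)&(abs(C[...,0]-.547)>.062)&(abs(C[...,1]-.207)<.04));P=C[m]
for sg in(-1,1):
    q=P[(P[:,0]-.547)*sg>0]
    if len(q):print(sg,len(q),q.min(0).round(4),q.max(0).round(4))
i,p,d=grab('top');C=cloud(i,d);Z=C[...,2]
m=((Z>.008)&(Z<.06)).astype(np.uint8);m[:, :325]=0;m[:, 410:]=0;m[:130]=0;m[258:]=0
n,l,st,ce=cv2.connectedComponentsWithStats(m)
for k in range(1,n):
    if st[k,4]>200: print('tube',st[k,4],cv2.minAreaRect(C[l==k][:,:2].astype(np.float32)))
```

```text
36.7 [0.54797952 0.14781455 0.22320895] [ 3.14152654e+00 -1.08658014e-04  3.13872537e+00] [-0.51  0.45  0.2   1.77 -0.1   0.93  1.3 ]
0.525 272 0.06044126730936637 0.19467876001787623 0.22072956677756536 y at top 0.2077636175799931
0.547 257 0.060387495261698794 0.19482259393174312 0.21998558763542148 y at top 0.2075760105586965
0.57 243 0.060339950703686966 0.19466891947041956 0.21930545847168834 y at top 0.20734012728944715
-1 476 [0.4726 0.1878 0.0304] [0.4848 0.2277 0.069 ]
1 507 [0.6091 0.1873 0.0333] [0.6225 0.2268 0.0684]
tube 374 ((0.46685004234313965, -0.316473126411438), (0.03927223011851311, 0.15160438418388367), 16.514585494995117)
```

View pics/w8.png

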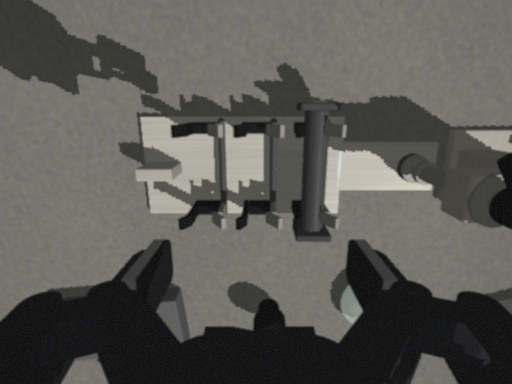

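The tube sits in clip 3: barrel top at z .0604, level, centre (.5476,.2076), so it is home. In the picture it runs from (318,105) to (313,235). Now tube 2.

play_rows --pt "0.5 -3 0 0 0 0 1" --pt "1 -6 0 0 0 0 1" --pt "1.6 -9 0 0 0 0 1" --pt "2.2 -12 0 0 0 0 1" --pt "2.7 -15.5 0 0 0 0 1"

```text
clock: 37.3
position: [0.5205, -0.0065, 0.2232]
tool_rot: [3.141, -0.0, -3.141]
force: [0.6, 0.4, 0.3]
grip_width: 0.0852
finger_force: 0.0
```

play_rows --pt "0.5 -3 0 0 0 0 1" --pt "1 -6 0 0 0 0 1" --pt "1.6 -9 0 0 0 0 1" --pt "2.2 -12 0 0 0 0 1" --pt "2.7 -15.5 0 0 0 0 1"

```text
clock: 37.8
position: [0.4935, -0.1616, 0.2233]
tool_rot: [3.141, 0.0, -3.141]
force: [1.0, -0.3, -0.3]
grip_width: 0.0855
finger_force: 0.0
```

play_rows --pt "0.5 -3 0 0 0 0 1" --pt "1 -6 0 0 0 0 1" --pt "1.6 -9 0 0 0 0 1" --pt "2.2 -12 0 0 0 0 1" --pt "2.7 -15.5 0 0 0 0 1"

```text
clock: 38.3
position: [0.4665, -0.3167, 0.2232]
tool_rot: [3.141, 0.0, -3.141]
force: [1.5, 2.4, 0.1]
grip_width: 0.0857
finger_force: 0.0
```

play_rows --pt "0 0 1 0 0 0.14 1" --pt "0 0 2 0 0 0.28 1" --pt "0 0 3 0 0 0.42 1" --pt "0 0 4 0 0 0.56 1" --pt "0 0 4 0 0 0.7 1"

```text
clock: 38.8
position: [0.4663, -0.3156, 0.1819]
tool_rot: [-3.141, -0.002, 2.435]
force: [-0.3, -0.3, 0.4]
grip_width: 0.0853
finger_force: 0.0
```

play_rows --pt "0 0 0 0 0 0.14 1" --pt "0 0 0 0 0 0.28 1" --pt "0 0 0 0 0 0.42 1" --pt "0 0 0 0 0 0.584 1" --pt "0 0 0 0 0 0.584 1"

```text
clock: 39.3
position: [0.4668, -0.3159, 0.183]
tool_rot: [-3.141, -0.0, 1.854]
force: [0.0, 0.9, -0.5]
grip_width: 0.0855
finger_force: 0.0
```

```bash
python3 tube.py w9 .4667 -.3165
```

```text
39.3 [ 0.46679088 -0.31586205  0.18301384] [-3.14105310e+00 -1.69439267e-06  1.85408704e+00] [ 0.06  0.56  0.62  1.84 -0.42  0.88  1.16]
3918 ((0.46851658821105957, -0.3183373510837555), (0.039957862347364426, 0.15014208853244781), 16.409324645996094) heading 1.8571930698961814 0.041593644020966714
[array([-0.28,  0.12, 17.6 ]), array([-0.001, -0.   ,  0.001])]
```

play_rows --pt "-0.28 0.12 4.5 0 0 0 1" --pt "-0.28 0.12 9 0 0 0 1" --pt "-0.28 0.12 13 0 0 0 1" --pt "-0.28 0.12 16 0 0 0 1" --pt "-0.28 0.12 17.55 0 0 0 1"

```text
clock: 39.85
position: [0.4674, -0.3181, 0.0054]
tool_rot: [-3.14, -0.002, 1.86]
force: [0.1, -0.1, 0.2]
grip_width: 0.0854
finger_force: 0.0
```

play_rows --pt "0 0 0 0 0 0 1" --pt "0 0 0 0 0 0 -1" --pt "0 0 0 0 0 0 -1" --pt "0 0 0 0 0 0 -1" --pt "0 0 0 0 0 0 -1"

```text
clock: 40.35
position: [0.4686, -0.3191, 0.0087]
tool_rot: [3.141, 0.001, 1.856]
force: [0.5, 0.3, 0.5]
grip_width: 0.0281
finger_force: 0.0
```

play_rows --pt "0 0 0 0 0 0 -1" --pt "0 0 0 0 0 0 -1" --pt "0 0 -2 0 0 0 -1" --pt "0 0 -5 0 0 0 -1" --pt "0 0 -8 0 0 0 -1"

```text
clock: 40.85
position: [0.4677, -0.3189, 0.0889]
tool_rot: [-3.141, -0.0, 1.856]
force: [0.9, 0.4, -2.7]
grip_width: 0.0234
finger_force: 79.3
```

play_rows --pt "0 0 -3 0 0 0 -1" --pt "0 0 -6 0 0 0 -1" --pt "0 0 -9 0 0 0 -1" --pt "0 0 -10 0 0 0 -1" --pt "0 0 -10 0 0 0 -1"

```text
clock: 41.35
position: [0.4686, -0.3191, 0.1889]
tool_rot: [3.14, 0.001, 1.856]
force: [0.4, 0.5, -2.6]
grip_width: 0.0232
finger_force: 79.4
```

play_rows --pt "0 0 0 0 0 -0.13 -1" --pt "0 0 0 0 0 -0.26 -1" --pt "0 0 0 0 0 -0.39 -1" --pt "0 0 0 0 0 -0.52 -1" --pt "0 0 0 0 0 -0.65 -1"

```text
clock: 41.85
position: [0.4675, -0.3185, 0.1862]
tool_rot: [-3.141, -0.002, 2.511]
force: [0.5, -0.5, -1.3]
grip_width: 0.0237
finger_force: 79.5
```

play_rows --pt "0 0 0 0 0 -0.13 -1" --pt "0 0 0 0 0 -0.26 -1" --pt "0 0 0 0 0 -0.39 -1" --pt "0 0 0 0 0 -0.52 -1" --pt "0 0 0 0 0 -0.632 -1"

```text
clock: 42.35
position: [0.4675, -0.3184, 0.1862]
tool_rot: [3.14, -0.002, -3.14]
force: [-0.1, 0.5, -2.2]
grip_width: 0.0233
finger_force: 79.6
```

```bash
python3 -c "
from h import *
s=observe();print(s['clock'],s['position'],s['tool_rot'],s['grip_width'],s['finger_force'],s['qpos'])
print(rel([.5475,.0874,.18],np.pi-.003))"
```

```text
42.35 [ 0.46754221 -0.31844232  0.18621836] [ 3.14014379e+00 -1.61550157e-03 -3.13983051e+00] 0.023317333914707705 79.58126664161682 [ 0.2903977   0.49833221  0.2827211   1.81434048 -0.17805884  0.85578714
  2.23052904]
[array([-8.07, 40.57,  0.67]), array([ 0.001, -0.002,  0.005])]
```

play_rows --pt "-0.6 3 0 0 0 0 -1" --pt "-1.2 6 0 0 0 0 -1" --pt "-1.8 9 0 0 0 0 -1" --pt "-2.3 11.5 0 0 0 0 -1" --pt "-2.7 14 0 0 0 0 -1"

```text
clock: 42.85
position: [0.4952, -0.1775, 0.1864]
tool_rot: [3.141, -0.002, 3.138]
force: [0.4, 0.2, -2.0]
grip_width: 0.0233
finger_force: 79.6
```

play_rows --pt "-0.6 3 0 0 0 0 -1" --pt "-1.2 6 0 0 0 0 -1" --pt "-1.8 9 0 0 0 0 -1" --pt "-2.3 11.5 0 0 0 0 -1" --pt "-2.7 14 0 0 0 0 -1"

```text
clock: 43.35
position: [0.5226, -0.0377, 0.1864]
tool_rot: [3.141, -0.002, 3.138]
force: [-0.0, 0.2, -0.8]
grip_width: 0.0234
finger_force: 79.6
```

play_rows --pt "-0.7 3 0 0 0 0 -1" --pt "-1.4 6 0 0 0 0 -1" --pt "-2 9 0 0 0 0 -1" --pt "-2.6 12.5 0 0 0 0.005 -1" --pt "-2.6 12.5 0 0 0 0.005 -1"

```text
clock: 43.85
position: [0.5491, 0.0909, 0.186]
tool_rot: [3.14, -0.002, 3.139]
force: [-0.9, -0.8, -2.6]
grip_width: 0.0231
finger_force: 79.6
```

play_rows --pt "0 0 3 0 0 0 -1" --pt "0 0 6 0 0 0 -1" --pt "0 0 8.5 0 0 0 -1" --pt "0 0 8.5 0 0 0 -1" --pt "0 0 8.5 0 0 0 -1"

```text
clock: 44.35
position: [0.5492, 0.0853, 0.1025]
tool_rot: [-3.141, -0.002, 3.132]
force: [0.8, -0.4, -2.0]
grip_width: 0.0235
finger_force: 79.6
```

```bash
python3 -c "
from h import *
s=observe();print(s['position'],s['tool_rot'],s['grip_width'])
print(rel([.548,.0874,.033],np.pi-.003))
i,p,d=grab('wrist','w10.png');C=cloud(i,d);Z=C[...,2]
m=(Z>.11)&(Z<.16)&(abs(C[...,0]-.547)<.1)&(abs(C[...,1]-.087)<.03);P=C[m];print(P.min(0),P.max(0))
q=P[P[:,0]<P[:,0].min()+.01];print('far plate',q[:,1].min(),q[:,1].max(),q[:,2].max())
"
```

```text
[0.54917998 0.08528074 0.10250497] [-3.14123591e+00 -1.54071966e-03  3.13244766e+00] 0.02349549038999985
[array([0.11, 0.21, 6.95]), array([-0.   , -0.002, -0.006])]
[0.47270919 0.05702126 0.11002616] [0.59010486 0.11699965 0.15998679]
far plate 0.0649981804649711 0.10501911469314142 0.1364559494887261
```

View pics/w10.png

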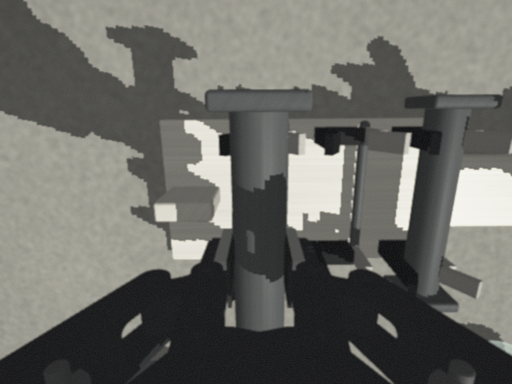

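The tube is held straight above clip 1, with its far plate at (260,100) and the other tube still in clip 3 at right. I'll press it down.

play_rows --pt "0.1 0.2 1 0 0 -0.006 -1" --pt "0.1 0.2 2 0 0 -0.006 -1" --pt "0.1 0.2 3 0 0 -0.006 -1" --pt "0.1 0.2 4 0 0 -0.006 -1" --pt "0.1 0.2 5 0 0 -0.006 -1"

```text
clock: 44.9
position: [0.5488, 0.0873, 0.0521]
tool_rot: [-3.141, 0.0, 3.138]
force: [0.1, -1.6, 3.6]
grip_width: 0.0233
finger_force: 80.1
```

play_rows --pt "0 0 0.5 0 0 0 -1" --pt "0 0 1 0 0 0 -1" --pt "0 0 1.5 0 0 0 -1" --pt "0 0 2 0 0 0 -1" --pt "0 0 2 0 0 0 -1"

```text
clock: 45.4
position: [0.5487, 0.0877, 0.0345]
tool_rot: [3.141, 0.0, 3.138]
force: [-12.9, -2.9, 43.8]
grip_width: 0.0234
finger_force: 85.1
```

```bash
python3 -c "
from h import *
s=observe();print(s['position'],s['tool_rot'],s['grip_width'],s['force'])"
```

```text
[0.54871207 0.08774873 0.03449603] [3.14080332e+00 3.04440157e-04 3.13839604e+00] 0.02344958070509987 [-12.88006814  -2.89628247  43.75288674]
```

play_rows --pt "0 0 -0.1 0 0 0 -1" --pt "0 0 -0.1 0 0 0 -0.1" --pt "0 0 -0.1 0 0 0 -0.1" --pt "0 0 -0.1 0 0 0 -0.1" --pt "0 0 -0.1 0 0 0 -0.1"

```text
clock: 45.9
position: [0.5485, 0.0878, 0.0337]
tool_rot: [3.142, -0.0, 3.139]
force: [0.6, -0.3, -0.8]
grip_width: 0.0383
finger_force: 0.0
```

play_rows --pt "0 0 -3 0 0 0 -0.1" --pt "0 0 -7 0 0 0 -0.1" --pt "0 0 -11 0 0 0 0.5" --pt "0 0 -15 0 0 0 1" --pt "0 0 -19 0 0 0 1"

```text
clock: 46.4
position: [0.5483, 0.0876, 0.2255]
tool_rot: [-3.142, -0.0, 3.139]
force: [1.6, 0.6, -0.2]
grip_width: 0.0801
finger_force: 0.0
```

play_rows --pt "1 2 0 0 0 0 1" --pt "2 4 0 0 0 0 1" --pt "3 6 0 0 0 0 1" --pt "3 6 0 0 0 0 1" --pt "3 6 0 0 0 0 1"

```text
clock: 46.9
position: [0.5187, 0.1479, 0.2238]
tool_rot: [-3.141, -0.0, 3.14]
force: [-0.6, -0.4, -0.1]
grip_width: 0.0853
finger_force: 0.0
```

Run:
```python
from h import *
s=observe();print(s['clock'],s['position'],s['tool_rot'])
i,p,d=grab('wrist','w11.png');C=cloud(i,d);Z=C[...,2]
for y0 in(.0875,.2075):
    m=((Z>.03)&(Z<.1)&(abs(C[...,0]-.547)<.03)&(abs(C[...,1]-y0)<.03));P=C[m]
    for x in(.525,.547,.57):
        q=P[abs(P[:,0]-x)<.006]
        if len(q): print(y0,x,len(q),np.percentile(q[:,2],97),'y top',q[q[:,2]>np.percentile(q[:,2],85),1].mean())
    m=((Z>.03)&(Z<.075)&(abs(C[...,0]-.547)<.085)&(abs(C[...,0]-.547)>.062)&(abs(C[...,1]-y0)<.03));P=C[m];print(P[:,0].min(),P[:,0].max())
# foot: disc points under arm vs tongue; spindle/bar height
m=(Z>.014)&(Z<.09)&(np.hypot(C[...,0]-.549,C[...,1]-.3345)<.018);P=C[m]
print('foot',m.sum(),np.round(np.histogram(P[:,2],bins=np.arange(.014,.092,.004))[0],0) if m.sum() else '')
j,p2,d2=grab('side')
a=cv2.resize(p2[105:205,210:310,::-1],None,fx=4,fy=4,interpolation=cv2.INTER_CUBIC)
b=cv2.resize(p[60:260,240:500,::-1],None,fx=1.5,fy=1.5)
c=np.zeros((400,790,3),np.uint8);c[:,:400]=a;c[:300,400:790]=b;cv2.imwrite('pics/fin.png',c)
i,p,d=grab('top');C=cloud(i,d);Z=C[...,2];m=(Z>.01)&(C[...,1]<-.2)&(C[...,1]>-.45)&(C[...,0]>.35)&(C[...,0]<.7);print('left on bench px',m.sum())
```

```text
46.9 [0.51873812 0.14785958 0.22381139] [-3.14142353e+00 -2.56950947e-05  3.13958855e+00]
0.0875 0.525 253 0.060625372915188734 y top 0.08741993879651218
0.0875 0.547 231 0.0604529027058899 y top 0.08714178056686395
0.0875 0.57 231 0.060708740662851625 y top 0.08768773761658999
0.47130702104819794 0.6219000951874945
0.2075 0.525 254 0.060604574000689575 y top 0.2076871941171463
0.2075 0.547 238 0.060489637106837024 y top 0.20717844130239585
0.2075 0.57 217 0.060081136134380854 y top 0.20720767693523795
0.4718176489387598 0.6224813409160936
foot 1007 [ 32 252  76   0   0  21  38  79 133  36  33  39  39  38  40  42  44  37
  28]
left on bench px 3
```

View pics/fin.png

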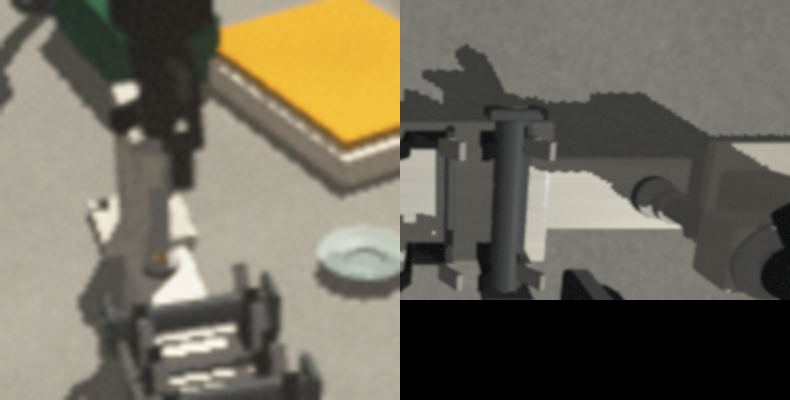

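The picture shows both tubes home and level, with barrel tops at z .0605. The foot disc rests on the tongue with its top at about z .021, which matches contact. The bench where the tubes lay is empty and the gripper is clear, so I'm handing in.

```bash
python3 -c "
from workcell import bot
print(bot.job_done())"
```

```text
the job is handed in; nothing more can be done
None
```

Job handed in; it returned no verdict. The rack's mark is about 3 mm off the clamp axis, and the clamp was turned 8.29 rad, which should press the foot in about 4 mm (worked out from the turn, not read directly). Both tubes measured fully home, in clips 1 and 3.

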